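# Slide a sample jar along the fence into a measuring station

## Task

A stray vial blocks the lane of the measuring station: stand it upright in the grey tray first. Then slide the wide white jar along the guide fence, upright on the bench and against the fence all the way under the clear canopy, until it is fully home against both the fence and the blue end stop. Last, throw the green start lever all the way over, away from the robot; leave the flask, the bottle and the paper roll alone.

Things in the scene. Friction and masses are not known exactly. Their poses are not given: they have to be found in the camera images.
- seat (a point): Frame of the fixed measuring station, at the seat (a blue disc): where the middle of the jar's foot is on the bench when home. y runs along the lane towards the end stop (the push direction), x square to it towards the guide fence (away from the robot), z up. The other station points have the same axes. The lane is bare bench with a thin pale strip.
- fence_face (a point): Middle of the lane-side face of the aluminium guide fence, at its top edge (30 mm high): in the seat frame at x = 46, y = -165 mm. The fence is 16 mm thick and runs 230 mm either way along y. Its face is slippery (friction about 0.15), so the jar slides along it.
- stop_face (a point): Middle of the lane-side face of the blue end stop, at its top edge (30 mm high): in the seat frame at x = 7, y = 46 mm. 78 mm wide in x, 14 mm thick.
- canopy_edge (a point): Middle of the blue front (robot-side) lower edge of the clear fixed canopy, 145 mm above the bench; seat frame x = -38, y = -20 mm. It spans 105 mm either way along y and 150 mm back, 12 mm thick, a white sensing head on it (50 mm behind the edge, 223 mm high), posts behind the fence. An upright tool does not fit under it: lean it back to the robot 30 to 45 degrees.
- jar_mid (a point): Centre (40 mm above its foot) of the loose white jar with a blue lid: upright cylinder 92 mm across and 80 mm high (lid 89 mm across, from 62 mm up), 0.3 to 0.55 kg, smooth (friction about 0.3 on anything but the fence), too wide to grasp. Starts on the bench in the lane, 290 to 330 mm short of the seat, its side 3 to 25 mm off the fence. Its own z axis is up; it may turn about it.
- vial_mid (a point): Centre (34 mm above its foot) of the loose amber glass vial with a red cap: 28 mm across up to 46 mm, cap 23 mm across from 54 to 68 mm (its top), 0.05 kg. Stands in the lane between the jar and the canopy, its middle 40 to 60 mm from the fence's face. z is up.
- tray_in (a point): Centre of the inner floor (4 mm above the bench) of the fixed open grey tray, 100 by 130 mm outside (x by y), walls 4 mm thick, 25 mm high. Axes along its sides, z up.
- start_lever (a joint): Angle of the start lever, rad: 0 leaning towards the robot, 0.5 upright, 1.0 fully over away from the robot (towards the station frame's +x). It stays where it is left; moving it takes about 1 N at its ball. Its hinge lies along the station's y axis, at (-5, 135) mm in the station frame, 22 mm above the bench, on a white block 70 x 50 mm and 25 mm high.
- start_lever_tip (a point): Centre of the green ball, 26 mm across, at the end of the 10 mm thick lever rod, 80 mm from the hinge.
- flask: Bystander: volumetric flask with a blue stopper, 76 mm across, 166 mm high. Origin under its foot.
- bottle: Bystander: clear glass bottle with a blue cap, 80 mm across, 160 mm high. Origin under its foot.
- roll: Bystander: upright white paper roll, 100 mm across, 130 mm high. Origin under its foot.
There are look-alikes about, which are no part of the job. Of the things like the part that bears jar_mid, leave any that is orange or yellow; of the rest the smaller one is meant.

How it is judged:
By the outcome, as a careful person would: the job done as asked, in the order asked, and still so for the second after the job is handed in, with the robot touching nothing.
It also fails if it takes over 72 s, if anything falls off the work surface, if the arm or the gripper's body presses on something with over 40 N, if the wrist force passes 120 N, or if a joint passes its speed limit or range.

## Robot

A 6-joint arm with a two-finger parallel gripper is mounted at the origin on the work surface. World frame = base frame: x ahead of the robot, y to its left, z up, the work surface at z = 0. Lengths are in m, angles in rad, forces in N, time in s.
With the tool pointing down it reaches from about 0.35 to 0.975 m from the base axis. Payload 4.9 kg.
Tool frame: the origin (TCP) lies on the centre line of the jaws, within the pads' length; the fingertips stand 8 mm ahead of it and the grasp point (between the pads) lies 11 mm behind it; z points along the fingers, y is the direction in which the jaws open and shut (so a half turn about z gives the same grasp; the last joint's range is limited). The gripper opens to 85 mm and grips with 20 to 120 N. Pads are 22 mm wide; open, the fingers measure 114 mm over their backs; the gripper's body (76 mm by 85 mm) begins 54 mm behind the grasp point. The pads swing forward as they close: fully open they stand 13 mm farther back than shut.
Start: joints at [-1.234, 0.053, 1.613, -0, 1.476, -0.119], TCP at [0.275, -0.561, 0.219] pointing down, gripper open.
Joint ranges: [-3.01, 3.01], [-1.01, 2.22], [0.06, 2.58], [-1.02, 4.17], [0.09, 2.62], [-3.14, 3.14]. Speed limits (rad/s): [2.57, 2.57, 3.14, 3.14, 3.14, 3.14].

## Interface

Orientations are given as a unit quaternion [w, x, y, z].
In Python, from plant import manip gives the robot as it stands.
- The arm moves only by the tool step_arm, never from a script. Its argument "deltas" is a list of rows, each a list of 7 numbers: the shift along the tool's x, y, z in m, then the turn, a rotation vector about the tool's x, y, z in rad, then the gripper command: -1 is fully open, 1 is shut, values between are in proportion. In form: [[dx, dy, dz, ax, ay, az, hand], ...]. A call has 1 to 20 rows; each row is the pose to reach, as a shift and turn from the pose commanded when the call began, along the tool's axes at that moment; what a row does not reach only later rows make up. A row lasts 1/10 s, in which the tool goes at most 50 mm and 8.59 degrees, less where a joint would pass 70% of its speed; a pose out of reach is approached as far as the arm can. A call with a gripper value outside its range is refused whole. The fingers move at their own pace and stop on an object; the grip force is fixed at half the most. Time passes only in rows, so rows that repeat a pose let the fingers close. It gives the time, the measured TCP pose, the force and the opening at its end, in the units of the state.
- manip.state(): the state, without advancing time (a new reading comes with each control period).
- manip.grab_frame(name): name is "scene" or "side" or "wrist"; returns the picture (400x640x3 uint8, red, green, blue); there is no depth.
- manip.get_calibration(name): a dict with "fov_y" (degrees; the focal length in pixels is half the picture's height over the tangent of half this angle, whatever the lens; pixels are square), "cx", "cy" (the principal point, pixels), "R" (3x3) and "t" (3): a world point X has camera coordinates R X + t. Camera axes: x right, y down, z forward; pixel columns grow to the right and rows downward; lengths in m; the calibration is good to about 2 mm. A picture is of the moment at which its call begins: read the wrist's pose just before it. get_calibration takes no time and is no camera call; for the wrist camera it gives the pose at the moment of the call.
- manip.job_done(): hands the job in, once; it reports no verdict.
The state is a dict: "time": time; "joint_pos": joint angles; "joint_vel": joint speeds; "joint_efforts": joint torques, N m; "tool_pos": TCP position; "tool_rot": TCP orientation; "contact_force": force on the tool from outside, world axes, zero at the start; "ft_torque": the same for the moment, N m; "gripper_width": opening from 0.0 (shut) to 1.0 (fully open).
Only numpy, scipy, OpenCV 4.12 (cv2) and the standard library are available. Lean on these libraries where they do the work, as an engineer would, in place of code of your own. Each camera call takes 0.05 s, during which the arm holds its last target.

## Working session

There is one attempt and no reset: what is moved stays moved. The work goes in short steps, Python scripts to look and compute and a tool call to move; the robot and the scene stay as the last step left them, time stands still between calls to the robot, and variables do not carry over. Pictures are saved under pics/ and viewed, and the job is handed in when it is done.

Besides the shell and the picture viewer there is one more tool, called after "Call:" as name(argument=value, ...) on one line, values as JSON. step_arm: Moves the arm, as the interface text tells. Its arguments: {"type":"object","properties":{"deltas":{"type":"array"}},"required":["deltas"]}

```bash
ls; mkdir -p pics
python3 - <<'E'
from plant import manip
import cv2,numpy as np
print(manip.state())
for n in ["scene","side","wrist"]:
    c=manip.get_calibration(n); print(n,c)
    im=manip.grab_frame(n); cv2.imwrite(f"pics/{n}0.png",im[:,:,::-1])
E
```

```text
pics
{'time': 0.0, 'joint_pos': array([-1.23397561e+00,  5.33523076e-02,  1.61427221e+00, -4.91535238e-05,
        1.47599657e+00, -1.18984734e-01]), 'joint_vel': array([ 0.0003089 , -0.00166044,  0.00195177, -0.00033176,  0.00068173,
        0.00141617]), 'joint_efforts': array([-2.28924684e-03, -3.93692458e+01, -3.70173669e+01, -2.39386800e-04,
        7.08375723e-03,  4.12269983e-06]), 'tool_pos': array([ 0.2748992 , -0.56058577,  0.21757888]), 'tool_rot': array([-1.00554816e-03,  9.74141352e-01,  2.25937151e-01, -1.34567309e-04]), 'contact_force': array([-0.07158138,  0.23106757,  0.02022652]), 'ft_torque': array([-0.02627394,  0.02086365,  0.01136113]), 'gripper_width': 1.0008806182987624}
scene {'fov_y': 45.34441000415693, 'cx': 323.6406020802062, 'cy': 195.1840868781379, 'R': array([[ 0.69129606,  0.72254644, -0.00603239],
       [ 0.68592751, -0.65884005, -0.30892271],
       [-0.22718539,  0.20941927, -0.95106802]]), 't': array([-0.33483693, -0.36351511,  1.76974614])}
side {'fov_y': 49.96472568808337, 'cx': 312.415495791256, 'cy': 200.29315946787614, 'R': array([[-0.8705947 , -0.49198644, -0.00376997],
       [-0.36070111,  0.64345243, -0.67517677],
       [ 0.33460361, -0.58644549, -0.73764633]]), 't': array([0.44882678, 0.30886812, 1.04868849])}
wrist {'fov_y': 62.110127472146864, 'cx': 314.6424121091707, 'cy': 201.0879963737635, 'R': array([[ 0.43885968, -0.89855264, -0.0023081 ],
       [-0.86780569, -0.42450608,  0.25827869],
       [-0.2330568 , -0.11134512, -0.9660677 ]]), 't': array([-0.62419537, -0.03283716,  0.37930106])}
```

View pics/scene0.png

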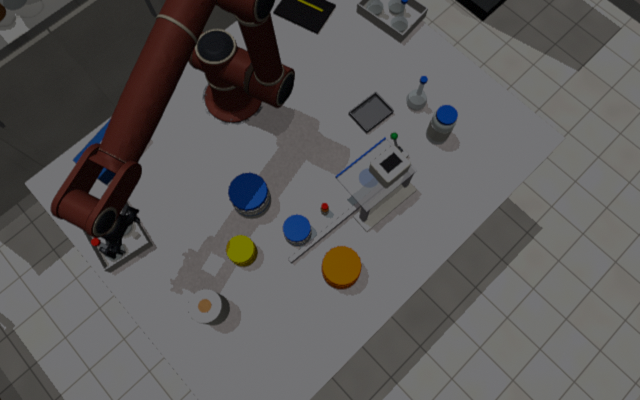

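View pics/side0.png

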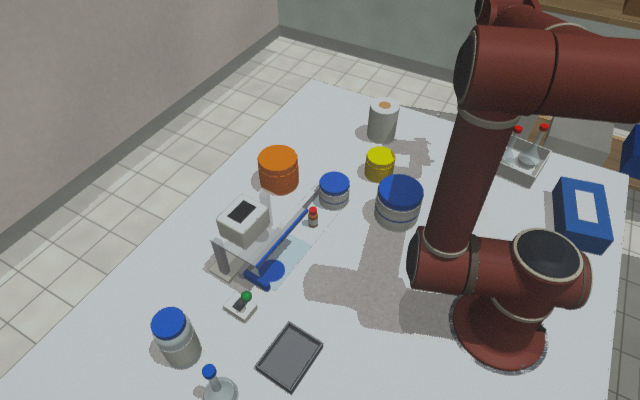

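View pics/wrist0.png

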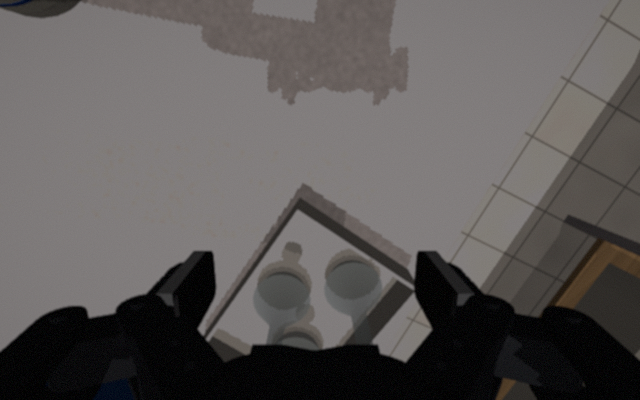

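Scene: jar with blue lid at (297,230), a bigger blue-lid look-alike at (249,193), vial at (325,208), tray at (371,113), and lever ball at (394,136). Next I'll enlarge these areas for measuring.

Run:
```python
import cv2
a=cv2.imread("pics/scene0.png")[85:275,270:430]; cv2.imwrite("pics/s_crop.png",cv2.resize(a,None,fx=3.1,fy=3.1,interpolation=cv2.INTER_CUBIC))
b=cv2.imread("pics/side0.png")[160:400,200:370]; cv2.imwrite("pics/d_crop.png",cv2.resize(b,None,fx=2.5,fy=2.5,interpolation=cv2.INTER_CUBIC))
```

```text
(no output)
```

View pics/s_crop.png

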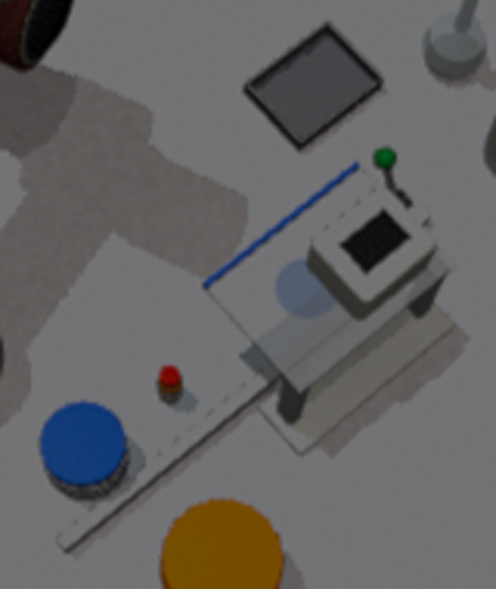

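View pics/d_crop.png

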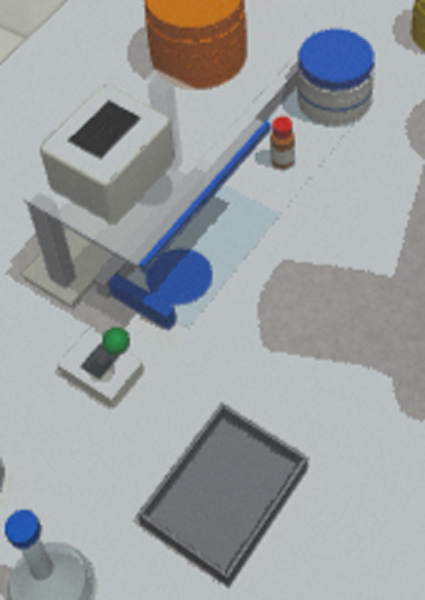

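```bash
cat > h.py <<'E'
import numpy as np, cv2
from plant import manip
def cam(n):
    c=manip.get_calibration(n); f=200/np.tan(np.radians(c['fov_y'])/2)
    return dict(f=f,cx=c['cx'],cy=c['cy'],R=np.array(c['R']),t=np.array(c['t']))
def proj(c,X):
    p=np.atleast_2d(X)@c['R'].T+c['t']; return np.c_[c['cx']+c['f']*p[:,0]/p[:,2],c['cy']+c['f']*p[:,1]/p[:,2]]
def ray(c,u,v):
    d=c['R'].T@np.array([(u-c['cx'])/c['f'],(v-c['cy'])/c['f'],1.]); return -c['R'].T@c['t'],d/np.linalg.norm(d)
def onz(c,u,v,z):
    o,d=ray(c,u,v); return o+d*(z-o[2])/d[2]
def tri(c1,p1,c2,p2):
    o1,d1=ray(c1,*p1);o2,d2=ray(c2,*p2)
    s=np.linalg.lstsq(np.c_[d1,-d2],o2-o1,rcond=None)[0]
    a,b=o1+s[0]*d1,o2+s[1]*d2; return (a+b)/2,np.linalg.norm(a-b)
def blobs(im,lo,hi,amin=15):
    h=cv2.cvtColor(im,cv2.COLOR_RGB2HSV); m=cv2.inRange(h,lo,hi)
    n,l,s,c=cv2.connectedComponentsWithStats(m)
    return [(s[i][4],c[i].round(1),s[i][:4],l==i) for i in range(1,n) if s[i][4]>=amin]
E
python3 - <<'E'
from h import *
for n in ["scene","side"]:
    im=cv2.imread(f"pics/{n}0.png")[:,:,::-1].copy()
    for nm,lo,hi in [("blue",(100,130,60),(130,255,255)),("red",(0,200,90),(5,255,255)),("green",(45,120,40),(85,255,255))]:
        for a,c,b,m in blobs(im,lo,hi):
            ys,xs=np.nonzero(m); r=cv2.minAreaRect(np.c_[xs,ys].astype(np.float32))
            print(n,nm,a,c,b,np.round(r[0],1),np.round(r[1],1),round(r[2],1), cv2.boxPoints(r).round(1).tolist() if nm=="blue" and max(r[1])>3*min(r[1]) else "")
E
```

```text
scene blue 36 [423.5  78.7] [420  76   8   6] [423.5  78.5] [7. 5.] -0.0 
scene blue 308 [446.7 114.1] [437 105  21  19] [447. 114.] [18. 20.] 90.0 
scene blue 216 [ 93.4 140.7] [ 74 120  36  43] [ 93.8 142.2] [ 7.7 53.3] 42.6 [[72.9000015258789, 159.1999969482422], [109.0, 120.0], [114.5999984741211, 125.19999694824219], [78.5999984741211, 164.39999389648438]]
scene blue 90 [359.9 157.4] [336 138  50  40] [360.2 157.1] [ 1.4 62.6] 51.7 [[335.20001220703125, 176.0], [384.29998779296875, 137.1999969482422], [385.20001220703125, 138.3000030517578], [336.1000061035156, 177.10000610351562]]
scene blue 27 [101.9 172. ] [ 98 168   8  11] [101.6 173. ] [ 2.7 12.2] 31.0 [[97.30000305175781, 177.60000610351562], [103.5, 167.10000610351562], [105.9000015258789, 168.5], [99.5999984741211, 179.0]]
scene blue 1099 [247.5 190.8] [229 173  39  38] [247.5 191. ] [36.1 37.5] 45.0 
scene blue 573 [296.3 227.9] [283 215  28  27] [296.4 227.8] [25.9 26.8] 63.4 
scene red 25 [324.4 206. ] [322 204   6   5] [324.5 206. ] [4. 5.] 90.0 
scene red 44 [ 94.5 241.3] [ 91 238   8   8] [ 94.5 241.3] [6.1 7.2] 56
[... 321 characters left out ...]
585.3 210.5] [561 177  52  68] [586.6 209.6] [68.  47.9] 86.7 
side blue 187 [281.1 237.8] [256 209  52  58] [281.5 237.5] [ 2.7 76.5] 41.8 [[255.0, 265.1000061035156], [306.0, 208.10000610351562], [308.0, 209.89999389648438], [257.0, 266.8999938964844]]
side blue 585 [267.9 272.4] [244 260  41  31] [265.5 271. ] [29.  33.2] 45.0 
side blue 866 [167.8 322.9] [151 307  34  33] [168. 323.] [29.7 35.4] 45.0 
side blue 155 [208.4 371. ] [202 364  13  15] [208. 371.] [14. 12.] 90.0 
side red 26 [544.2 125.5] [541 124   8   4] [544.5 125.5] [7. 3.] 0.0 
side red 25 [518.1 127.6] [515 126   7   5] [518.  127.5] [6.6 3.5] 18.4 
side green 79 [245.8 295.6] [241 291  10  10] [245.5 295.5] [9. 9.] 90.0
```

Run:
```python
from h import *
S=cam("scene");D=cam("side")
print("jar lid", onz(S,296.4,227.9,.08),onz(D,334,183,.08),tri(S,(296.4,227.9),D,(334,183)))
print("biglid",tri(S,(247.5,191),D,(400.3,191.6)))
A,e=tri(S,(336,177),D,(307.3,209.3)); B,e2=tri(S,(385.2,138),D,(256,266.3)); print("canopy edge",A,e,B,e2,np.linalg.norm(A-B))
for c,p,q in((S,(336,177),(385.2,138)),(D,(307.3,209.3),(256,266.3))):
    print(onz(c,*p,.145),onz(c,*q,.145))
print("ball",tri(S,(393.7,135.5),D,(245.7,295.6)))
for n,c in(("scene",S),("side",D)):
    im=cv2.imread(f"pics/{n}0.png")[:,:,::-1].copy()
    h=cv2.cvtColor(im,cv2.COLOR_RGB2HSV)
    # vial cap
    x0,y0,x1,y1=(315,196,335,220) if n=="scene" else (303,200,323,230)
    m=np.zeros(h.shape[:2],np.uint8); sub=h[y0:y1,x0:x1]
    mm=(((sub[...,0]<6)|(sub[...,0]>174))&(sub[...,1]>170)&(sub[...,2]>70)); m[y0:y1,x0:x1]=mm
    ys,xs=np.nonzero(m); print("cap",n,len(xs),xs.mean(),ys.mean(),(xs.min(),xs.max(),ys.min(),ys.max()),onz(c,xs.mean(),ys.mean(),.065))
    # tray: dark
    x0,y0,x1,y1=(345,88,398,138) if n=="scene" else (250,315,330,395)
    g=cv2.cvtColor(im,cv2.COLOR_RGB2GRAY)[y0:y1,x0:x1]; thr,bw=cv2.threshold(g,0,255,cv2.THRESH_BINARY_INV+cv2.THRESH_OTSU)
    k,l,s,cc=cv2.connectedComponentsWithStats(bw); i=1+np.argmax(s[1:,4]); ys,xs=np.nonzero(l==i)
    r=cv2.minAreaRect(np.c_[xs+x0,ys+y0].astype(np.float32)); bp=cv2.boxPoints(r)
    hull=cv2.convexHull(np.c_[xs+x0,ys+y0].astype(np.int32)); 
    q=cv2.approxPolyDP(hull,5,True)[:,0]; print("tray",n,thr,q.tolist(),[onz(c,*p,.025).round(4).tolist() for p in q])
    print([onz(c,*p,.025).round(4).tolist() for p in bp], np.mean([onz(c,*p,.025) for p in q],0))
```

```text
jar lid [ 0.54638307 -0.17930822  0.08      ] [ 0.5396179  -0.17320787  0.08      ] (array([ 0.54369851, -0.17900072,  0.07268113]), np.float64(0.002387545580507036))
biglid (array([ 0.35099008, -0.21344907,  0.10274432]), np.float64(0.0019547549752865797))
canopy edge [0.52608808 0.01188507 0.15302754] 0.004904788911642096 [0.54106289 0.22036058 0.15335555] 0.0028652668076911553 0.20901289943741203
[0.52613237 0.01539273 0.145     ] [0.54016213 0.22475096 0.145     ]
[0.52772946 0.00434691 0.145     ] [0.54379823 0.21533225 0.145     ]
ball (array([0.54146336, 0.27095422, 0.09782238]), np.float64(0.001987084285041226))
cap scene 29 324.41379310344826 205.72413793103448 (np.int64(322), np.int64(327), np.int64(203), np.int64(208)) [ 0.55166518 -0.06034146  0.065     ]
tray scene 85.0 [[393, 110], [367, 133], [348, 114], [375, 92]] [[0.4542, 0.3742, 0.025], [0.4532, 0.2423, 0.025], [0.3534, 0.2464, 0.025], [0.3581, 0.3799, 0.025]]
[[0.3478, 0.2474, 0.025], [0.3562, 0.3927, 0.025], [0.4639, 0.3723, 0.025], [0.454, 0.2297, 0.025]] [0.40473033 0.31071143 0.025     ]
cap side 30 312.5 209.33333333333334 (np.int64(310), np.int64(315), np.int64(207), np.int64(212)) [ 0.55065905 -0.06313119  0.065     ]
tray side 145.0 [[323, 343], [291, 394], [254, 368], [288, 321]] [[0.3438, 0.2538, 0.025], [0.3493, 0.3873, 0.025], [0.4503, 0.3803, 0.025], [0.4436, 0.2467, 0.025]]
[[0.4529, 0.3843, 0.025], [0.4519, 0.2417, 0.025], [0.3386, 0.253, 0.025], [0.3482, 0.389, 0.025]] [0.39673256 0.31701026 0.025     ]
```

```bash
cat >> h.py <<'E'
from scipy.spatial.transform import Rotation as Ro
YAW=-4.1; SEAT=np.array([.573,.1336,0])
def Rs(): return Ro.from_euler('z',YAW,degrees=True)
def s2w(p): return Rs().apply(p)+SEAT
def w2s(p): return Rs().inv().apply(np.asarray(p)-SEAT)
def toolR(lean=0,yaw=None):
    "tool x ~ station x, y=-station y, z down; lean deg: gripper body back to robot"
    base=Rs() if yaw is None else Ro.from_euler('z',yaw,degrees=True)
    return base*Ro.from_euler('y',-lean,degrees=True)*Ro.from_euler('x',180,degrees=True)
def cur():
    s=manip.state(); q=s['tool_rot']; return s['tool_pos'],Ro.from_quat([q[1],q[2],q[3],q[0]]),s
def delta(P,R):
    p,r,s=cur(); d=r.inv().apply(np.asarray(P)-p); a=(r.inv()*R).as_rotvec()
    print("delta",d.round(4),a.round(4)," rows>=",max(np.linalg.norm(d)/.05,np.degrees(np.linalg.norm(a))/8.59).__ceil__())
E
python3 - <<'E'
from h import *
p,r,s=cur();print(r.as_matrix().round(3)); print(toolR(40).as_matrix().round(2))
delta([.55,-.06,.32],toolR(0))
S=cam("scene");D=cam("side")
print(tri(S,(423.5,78.7),D,(208.4,371)),tri(S,(446.8,114.1),D,(167.8,322.9)))
E
```

```text
[[ 0.898  0.44  -0.001]
 [ 0.44  -0.898  0.002]
 [ 0.    -0.002 -1.   ]]
[[ 0.76 -0.07  0.64]
 [-0.05 -1.   -0.05]
 [ 0.64  0.   -0.77]]
delta [ 0.4674 -0.3287 -0.1016] [-1.600e-03  2.000e-04  5.273e-01]  rows>= 12
(array([0.48112161, 0.4652556 , 0.16222633]), np.float64(0.0029768441937707262)) (array([0.62149704, 0.42672536, 0.15421445]), np.float64(0.003857721594829138))
```

Call:
step_arm(deltas=[[0.05, -0.03, -0.08, 0, 0, 0.1, -1], [0.467, -0.329, -0.102, 0, 0, 0.527, -1], [0.467, -0.329, -0.102, 0, 0, 0.527, -1], [0.467, -0.329, -0.102, 0, 0, 0.527, -1], [0.467, -0.329, -0.102, 0, 0, 0.527, -1], [0.467, -0.329, -0.102, 0, 0, 0.527, -1], [0.467, -0.329, -0.102, 0, 0, 0.527, -1], [0.467, -0.329, -0.102, 0, 0, 0.527, -1], [0.467, -0.329, -0.102, 0, 0, 0.527, -1], [0.467, -0.329, -0.102, 0, 0, 0.527, -1], [0.467, -0.329, -0.102, 0, 0, 0.527, -1], [0.467, -0.329, -0.102, 0, 0, 0.527, -1], [0.467, -0.329, -0.102, 0, 0, 0.527, 0], [0.467, -0.329, -0.102, 0, 0, 0.527, 0], [0.467, -0.329, -0.102, 0, 0, 0.527, 0]])

```text
time: 1.65
tool_pos: [0.5492, -0.0608, 0.3203]
tool_rot: [0.0, 0.999, -0.036, -0.0]
contact_force: [-1.0, -0.1, -0.7]
gripper_width: 0.515
```

Run:
```python
from h import *
p,r,s=cur();print(p,r.as_matrix().round(3),s['gripper_width'],s['time'])
import pickle
c=cam("wrist"); im=manip.grab_frame("wrist"); pickle.dump((c,im),open("w1.pkl","wb"))
cv2.imwrite("pics/w1.png",im[:,:,::-1])
```

```text
[ 0.5491897  -0.06080909  0.32028999] [[ 0.997 -0.072 -0.001]
 [-0.072 -0.997 -0.   ]
 [-0.001  0.    -1.   ]] 0.5145025731338407 1.65
```

View pics/w1.png

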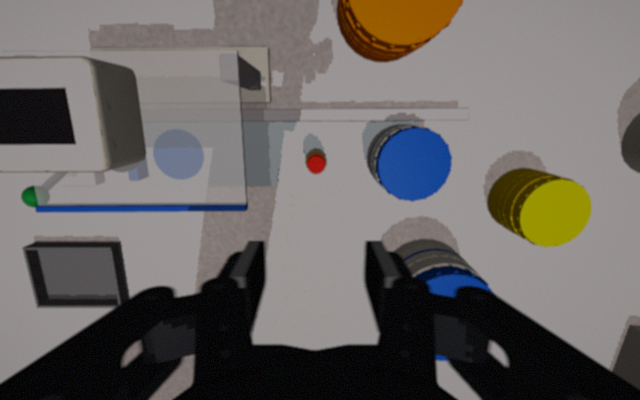

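Run:
```python
from h import *
import pickle
c,im=pickle.load(open("w1.pkl","rb"))
cv2.imwrite("pics/w1f.png",cv2.resize(im[90:215,0:480,::-1],None,fx=1.66,fy=3,interpolation=cv2.INTER_CUBIC))
for nm,lo,hi in [("blue",(100,130,60),(130,255,255)),("lightblue",(100,60,60),(125,130,255)),("red",(0,180,70),(6,255,255)),("red2",(174,180,70),(180,255,255)),("green",(45,120,30),(85,255,255))]:
    for a,cc,b,m in blobs(im,lo,hi,30):
        ys,xs=np.nonzero(m); e=cv2.fitEllipse(cv2.convexHull(np.c_[xs,ys].astype(np.int32))) if a>40 else None
        print(nm,a,cc,b,np.round(e[0],1) if e else"",np.round(e[1],1) if e else "")
g=cv2.cvtColor(im,cv2.COLOR_RGB2GRAY)
for x in (300,340,380,420,455): print(x,g[100:126,x])
```

```text
blue 4216 [413.3 163.3] [376 127  75  74] [413.  163.2] [71.6 76.3]
blue 1062 [133.3 208. ] [ 36 205 210   7] [131.  207.9] [  6.3 269.1]
blue 988 [453.3 283.3] [426 270  66  28] [456.3 284.5] [27.9 65.8]
blue 66 [440.6 357. ] [435 354  14   6] [440.9 357.9] [ 7.1 14.9]
lightblue 226 [166.9 161.4] [155 148  28  30] [173.3 162.2] [24.9 38.3]Traceback (most recent call last):
  File "<stdin>", line 7, in <module>
cv2.error: OpenCV(4.12.0) /io/opencv/modules/imgproc/src/shapedescr.cpp:361: error: (-201:Incorrect size of input array) There should be at least 5 points to fit the ellipse in function 'fitEllipseNoDirect'
```

View pics/w1f.png

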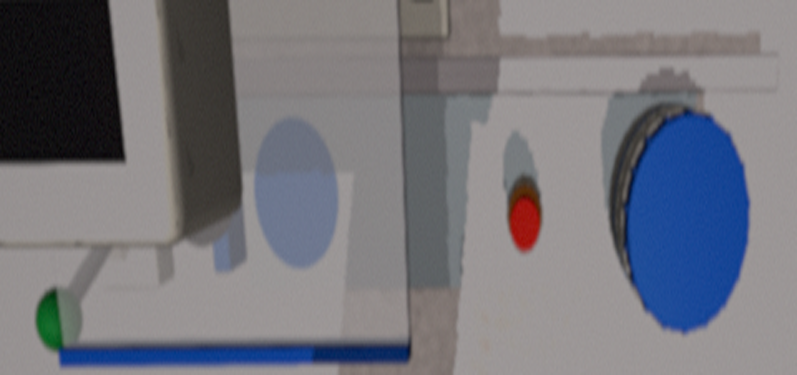

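Run:
```python
from h import *
import pickle
c,im=pickle.load(open("w1.pkl","rb"))
g=cv2.cvtColor(im,cv2.COLOR_RGB2GRAY)
for x in (300,380,455): print(x,g[102:126,x])
print("cam",-c['R'].T@c['t'])
P=lambda u,v,z:onz(c,u,v,z).round(4)
print("seat disc",P(178.3,154.3,0))
a,b=P(37,208.5,.145),P(246,208.0,.145);print("edge",a,b,np.linalg.norm(a-b),(a+b)/2,np.degrees(np.arctan2(*(a-b)[:2])))
f1,f2=P(300,121,.03),P(460,120,.03);print("fence",f1,f2,np.degrees(np.arctan2(*(f1-f2)[:2])),"end",P(468,114,.03))
print("jar",P(413,163.2,.08),"vial",P(316.3,163.3,.068),"ball",P(32,196.5,.095))
for z,pts in((.025,((26,243),(121,240),(129,304),(37,307))),): print("tray",[P(*q,z) for q in pts])
S=cam("scene");D=cam("side")
```

```text
300 [118 116 116 119 121 115 111 108 114 120 120 119 120 127 137 139 140 138
 132 136 147 152 153 152]
380 [128 120 122 122 119 111 120 137 149 152 151 150 152 151 151 153 151 143
 128 111 115 118 120 120]
455 [122 120 122 125 124 123 133 146 151 150 150 151 150 150 150 151 148 144
 139 147 150 151 150 151]
cam [ 0.61464642 -0.06578812  0.47598655]
seat disc [0.5704 0.1329 0.    ]
edge [0.5391 0.2287 0.145 ] [0.5237 0.0123 0.145 ] 0.2169472747005594 [0.5314 0.1205 0.145 ] 4.070563701959814
fence [ 0.6045 -0.0459  0.03  ] [ 0.5904 -0.2542  0.03  ] 3.8724914630139344 end [ 0.5973 -0.2643  0.03  ]
jar [ 0.5467 -0.179   0.08  ] vial [ 0.5533 -0.0634  0.068 ] ball [0.5427 0.2748 0.095 ]
tray [array([0.4616, 0.3666, 0.025 ]), array([0.456 , 0.2277, 0.025 ]), array([0.3516, 0.239 , 0.025 ]), array([0.3569, 0.3812, 0.025 ])]
```

```bash
sed -i 's/^YAW=.*/YAW=-4.0; SEAT=np.array([.5706,.1333,0])/' h.py
python3 - <<'E'
from h import *
delta([.5525,-.0625,.026],toolR(0))
for p in ([.5467,-.179,0],[.5525,-.0625,0],[.542,.272,0],[.403,.311,0],[.4811,.465,0],[.6215,.4267,0]): print(w2s(p).round(4))
E
```

```text
delta [0.0037 0.0011 0.2943] [ 0.0001  0.0008 -0.0029]  rows>= 6
[-0.0021 -0.3132  0.    ]
[-0.0044 -0.1966  0.    ]
[-0.0382  0.1364  0.    ]
[-0.1796  0.1656  0.    ]
[-0.1124  0.3246  0.    ]
[0.0303 0.2962 0.    ]
```

Call:
step_arm(deltas=[[0.004, 0.001, 0.05, 0, 0, 0, -0.3], [0.004, 0.001, 0.1, 0, 0, 0, -0.3], [0.004, 0.001, 0.15, 0, 0, 0, -0.3], [0.004, 0.001, 0.2, 0, 0, 0, -0.3], [0.004, 0.001, 0.2, 0, 0, 0, -0.3], [0.004, 0.001, 0.2, 0, 0, 0, -0.3]])

```text
time: 2.3
tool_pos: [0.5529, -0.0624, 0.1209]
tool_rot: [-0.0, 0.999, -0.036, -0.001]
contact_force: [0.1, -0.1, 1.5]
gripper_width: 0.652
```

Run:
```python
from h import *
p,r,s=cur();print(p,s['gripper_width'],s['time'])
c=cam("wrist"); im=manip.grab_frame("wrist"); cv2.imwrite("pics/w2.png",im[:,:,::-1])
print(proj(c,[[p[0],p[1],.068],[.5525,-.0625,.068],[p[0],p[1],0.04]]))
```

```text
[ 0.55292837 -0.06239225  0.12086607] 0.6518111823290089 2.3
[[314.37802457 215.10965773]
 [314.58982485 215.7177264 ]
 [314.4203583  203.7099448 ]]
```

View pics/w2.png

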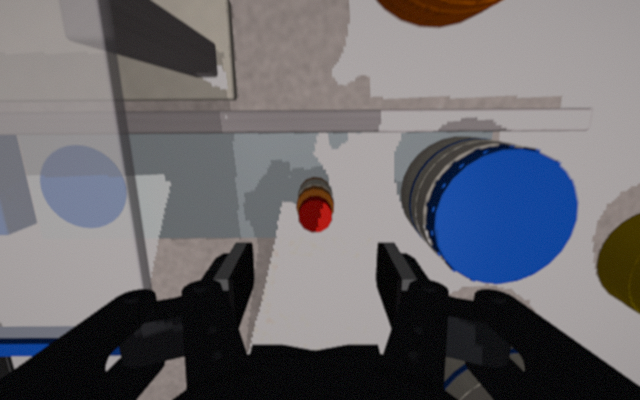

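The cap shows at (315,214) against a predicted (314,215), so it is centred between the jaws.

Call:
step_arm(deltas=[[0, 0, 0.04, 0, 0, 0, -0.3], [0, 0, 0.07, 0, 0, 0, -0.3], [0, 0, 0.096, 0, 0, 0, -0.3], [0, 0, 0.096, 0, 0, 0, -0.3], [0, 0, 0.096, 0, 0, 0, 1], [0, 0, 0.096, 0, 0, 0, 1], [0, 0, 0.096, 0, 0, 0, 1], [0, 0, 0.096, 0, 0, 0, 1], [0, 0, 0.096, 0, 0, 0, 1], [0, 0, 0.096, 0, 0, 0, 1]])

```text
time: 3.35
tool_pos: [0.5566, -0.0624, 0.0291]
tool_rot: [0.001, 0.999, -0.036, 0.003]
contact_force: [-0.4, -0.4, 6.8]
gripper_width: 0.28
```

Run:
```python
from h import *
p,r,s=cur();print(p,s['contact_force'],s['ft_torque'],s['gripper_width'])
im=manip.grab_frame("wrist"); im2=manip.grab_frame("side")
cv2.imwrite("pics/w3.png",np.hstack([im[100:400,170:470],cv2.resize(im2[150:260,260:370],(300,300),interpolation=cv2.INTER_CUBIC)])[:,:,::-1])
```

```text
[ 0.55661483 -0.06237925  0.02905247] [-0.42962658 -0.38948523  6.75640506] [-0.0490503   0.15375208 -0.00388879] 0.2800110766957699
```

View pics/w3.png

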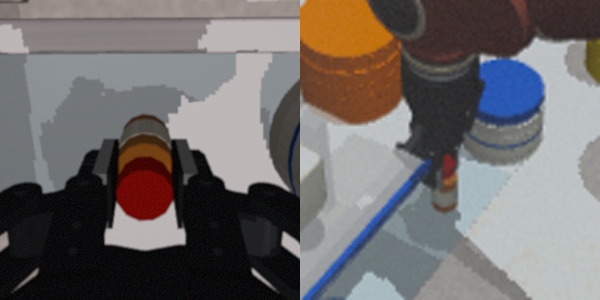

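Call:
step_arm(deltas=[[0, 0, -0.02, 0, 0, 0, 1], [0, 0, -0.05, 0, 0, 0, 1], [0, 0, -0.1, 0, 0, 0, 1], [0, 0, -0.15, 0, 0, 0, 1], [0, 0, -0.2, 0, 0, 0, 1], [0, 0, -0.2, 0, 0, 0, 1]])

```text
time: 4.05
tool_pos: [0.5585, -0.0626, 0.2372]
tool_rot: [0.002, 0.999, -0.036, 0.01]
contact_force: [0.7, 0.1, 0.3]
gripper_width: 0.277
```

Run:
```python
from h import *
p,r,s=cur();print(p,r.as_matrix().round(3),s['contact_force'],s['gripper_width'])
im=manip.grab_frame("wrist"); im2=manip.grab_frame("side")
print(proj(cam("side"),[p]))
cv2.imwrite("pics/w4.png",np.hstack([im[100:400,170:470],cv2.resize(im2[120:260,240:380],(400,300),interpolation=cv2.INTER_CUBIC)])[:,:,::-1])
```

```text
[ 0.55853398 -0.06264912  0.23718622] [[ 0.997 -0.071  0.019]
 [-0.071 -0.997 -0.005]
 [ 0.019  0.003 -1.   ]] [0.67378683 0.14891561 0.25301443] 0.2767426905222357
[[309.48114091 163.89533665]]
```

View pics/w4.png

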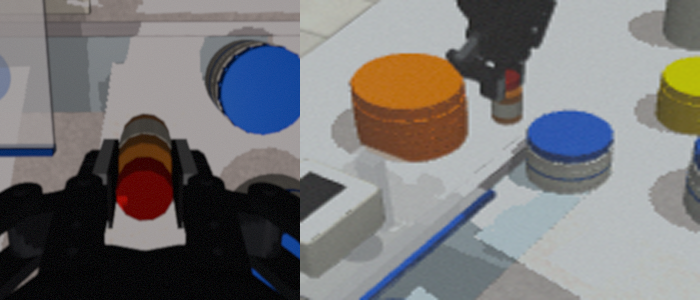

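Run:
```python
from h import *
p,r,s=cur();c=cam("wrist"); print(p,s['time'])
pts=[p+r.apply([0,0,.029]),p+r.apply([0,0,-.017]),p+r.apply([0,0,-.025]),p+r.apply([0,0,-.039]),p+r.apply([0.014,0,.029]),p+r.apply([0.0115,0,-.039]),p+r.apply([-0.0115,0,-.039])]
print(proj(c,pts)-[170,100])
```

```text
[ 0.55500096 -0.06182954  0.22876493] 4.15
[[144.34414613 127.39271982]
 [144.24449652 161.29402415]
 [144.22085783 169.33602901]
 [144.17271608 185.71409659]
 [144.30470298 104.4762214 ]
 [144.11967724 158.60251609]
 [144.22337838 211.61087399]]
```

Run:
```python
from h import *
delta([.45,.05,.27],toolR(0))
delta([.403,.311,.25],toolR(0))
```

```text
delta [-0.1124 -0.104  -0.0421] [ 0.0012 -0.0067 -0.0014]  rows>= 4
delta [-0.178  -0.361  -0.0228] [ 0.0012 -0.0067 -0.0014]  rows>= 9
```

Call:
step_arm(deltas=[[-0.03, -0.02, -0.042, 0, -0.007, 0, 1], [-0.07, -0.05, -0.042, 0, -0.007, 0, 1], [-0.112, -0.08, -0.042, 0, -0.007, 0, 1], [-0.13, -0.12, -0.042, 0, -0.007, 0, 1], [-0.14, -0.17, -0.042, 0, -0.007, 0, 1], [-0.15, -0.22, -0.04, 0, -0.007, 0, 1], [-0.16, -0.265, -0.03, 0, -0.007, 0, 1], [-0.17, -0.31, -0.023, 0, -0.007, 0, 1], [-0.178, -0.345, -0.023, 0, -0.007, 0, 1], [-0.178, -0.361, -0.023, 0, -0.007, 0, 1], [-0.178, -0.361, 0.02, 0, -0.007, 0, 1], [-0.178, -0.361, 0.06, 0, -0.007, 0, 1], [-0.178, -0.361, 0.1, 0, -0.007, 0, 1], [-0.178, -0.361, 0.1, 0, -0.007, 0, 1], [-0.178, -0.361, 0.1, 0, -0.007, 0, 1]])

```text
time: 5.65
tool_pos: [0.4014, 0.3105, 0.1243]
tool_rot: [0.001, 0.999, -0.036, -0.004]
contact_force: [0.1, -0.2, 0.7]
gripper_width: 0.276
```

Run:
```python
from h import *
p,r,s=cur();print(p,r.as_matrix().round(3),s['contact_force'],s['gripper_width'],s['time'])
im=manip.grab_frame("wrist"); im2=manip.grab_frame("side")
cv2.imwrite("pics/w5.png",np.hstack([im,cv2.resize(im2[260:400,200:340],(400,400),interpolation=cv2.INTER_CUBIC)])[:,240:,::-1])
```

```text
[0.40143608 0.31045851 0.12433552] [[ 0.997 -0.072 -0.009]
 [-0.072 -0.997 -0.001]
 [-0.009  0.001 -1.   ]] [ 0.09635917 -0.17099671  0.74218009] 0.2756403993018766 5.65
```

View pics/w5.png

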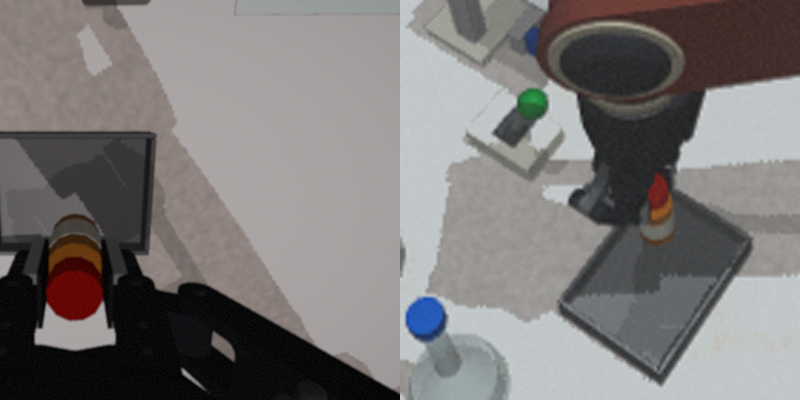

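Run:
```python
from h import *
c=cam("wrist")
for q in ((395,132),(389,252),(240,137)): print(onz(c,*q,.025).round(4))
p,r,s=cur();print(p,r.as_matrix()[:,2].round(4),s['time'])
delta([.403,.311,.036],toolR(0))
```

```text
[0.4493 0.247  0.025 ]
[0.3506 0.2531 0.025 ]
[0.4542 0.3653 0.025 ]
[0.4033658  0.31173603 0.12747811] [-0.0034  0.0023 -1.    ] 5.75
delta [0.     0.0009 0.0915] [-0.0021  0.0036 -0.002 ]  rows>= 2
```

Call:
step_arm(deltas=[[0, 0, 0.03, 0, 0.003, 0, 1], [0, 0, 0.06, 0, 0.003, 0, 1], [0, 0, 0.08, 0, 0.003, 0, 1], [0, 0, 0.088, 0, 0.003, 0, 1], [0, 0, 0.091, 0, 0.003, 0, 1], [0, 0, 0.091, 0, 0.003, 0, 1], [0, 0, 0.091, 0, 0.003, 0, 1]])

```text
time: 6.45
tool_pos: [0.4024, 0.3121, 0.0357]
tool_rot: [-0.001, 0.999, -0.036, -0.001]
contact_force: [0.6, -0.0, -0.6]
gripper_width: 0.272
```

Call:
step_arm(deltas=[[0, 0, 0.0015, 0, 0, 0, 1], [0, 0, 0.003, 0, 0, 0, 1], [0, 0, 0.003, 0, 0, 0, 1]])

```text
time: 6.75
tool_pos: [0.4024, 0.312, 0.033]
tool_rot: [-0.001, 0.999, -0.036, -0.001]
contact_force: [-2.3, -1.6, 8.1]
gripper_width: 0.281
```

Run:
```python
from h import *
p,r,s=cur();print(p,s['contact_force'],s['ft_torque'])
im=manip.grab_frame("wrist"); im2=manip.grab_frame("side");im3=manip.grab_frame("scene")
cv2.imwrite("pics/w6.png",np.hstack([im[100:400,170:470],cv2.resize(im2[290:390,220:340],(360,300),interpolation=cv2.INTER_CUBIC)])[:,:,::-1])
```

```text
[0.40237343 0.31195937 0.03304216] [-2.2807114  -1.60698316  8.07596598] [-0.26977957  0.29013182  0.01240396]
```

View pics/w6.png

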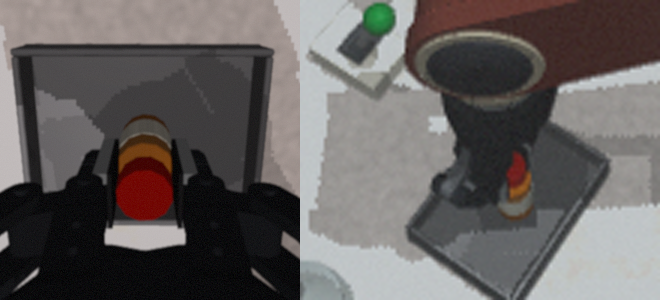

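Contact force is 8 N: the vial stands on the tray floor. Now I'll release it.

Call:
step_arm(deltas=[[0, 0, -0.001, 0, 0, 0, 1], [0, 0, -0.001, 0, 0, 0, -0.1], [0, 0, -0.001, 0, 0, 0, -0.3], [0, 0, -0.001, 0, 0, 0, -0.3], [0, 0, -0.001, 0, 0, 0, -0.3], [0, 0, -0.001, 0, 0, 0, -0.3], [0, 0, -0.03, 0, 0, 0, -0.3], [0, 0, -0.07, 0, 0, 0, -0.3], [0, 0, -0.11, 0, 0, 0, -0.3], [0, 0, -0.16, 0, 0, 0, -0.3], [0, 0, -0.16, 0, 0, 0, -0.3]])

```text
time: 8.0
tool_pos: [0.4057, 0.3136, 0.1998]
tool_rot: [-0.004, 0.999, -0.036, 0.004]
contact_force: [1.2, 0.4, 1.2]
gripper_width: 0.652
```

Run:
```python
from h import *
p,r,s=cur();print(p,s['contact_force'],s['gripper_width'],s['time'])
im=manip.grab_frame("wrist"); im2=manip.grab_frame("side")
cv2.imwrite("pics/w7.png",np.hstack([im[100:400,170:470],cv2.resize(im2[290:390,220:340],(360,300),interpolation=cv2.INTER_CUBIC)])[:,:,::-1])
```

```text
[0.40566934 0.313588   0.19976344] [1.15373077 0.36700264 1.24888415] 0.6521554227355759 8.0
```

View pics/w7.png

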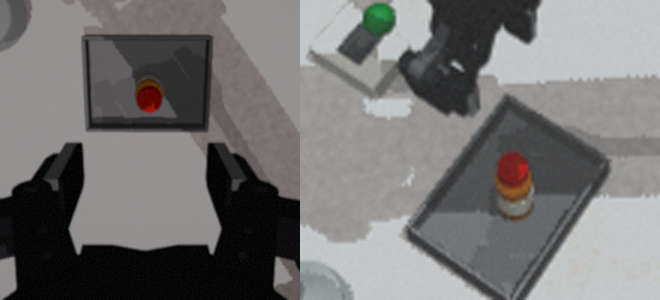

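Vial stands upright near the tray's middle. Next I'll check where the neighbouring look-alikes sit relative to the approach behind the jar.

Run:
```python
from h import *
import pickle
S=cam("scene");D=cam("side");c,im=pickle.load(open("w1.pkl","rb"))
im=cv2.imread("pics/scene0.png")[:,:,::-1].copy();im2=cv2.imread("pics/side0.png")[:,:,::-1].copy()
for nm,lo,hi in (("yel",(26,150,50),(34,255,255)),("or",(10,180,50),(22,255,255))):
    for n,i in(("s",im),("d",im2)):
        print(nm,n,[(a,cc,b) for a,cc,b,m in blobs(i,lo,hi,100)])
q,e=tri(S,(240.5,247.5),D,(380,158)); print("yellow",q,e,w2s(q))
q,e=tri(S,(247.5,191),D,(400.3,191.6)); print("big",q,e,w2s(q), np.linalg.norm(onz(S,229,191,.103)-onz(S,267,191,.103)))
q=onz(S,241,249,.08);print(np.linalg.norm(onz(S,226,247,.08)-onz(S,256,247,.08)))
print("start target",s2w([-.037,-.40,.2]),s2w([-.037,-.40,.026]))
delta(s2w([-.10,-.28,.26]),toolR(0)); delta(s2w([-.037,-.40,.20]),toolR(0))
```

```text
yel s [(np.int32(609), array([240.2, 248.9]), array([227, 235,  28,  30], dtype=int32))]
yel d [(np.int32(403), array([380.2, 155.8]), array([367, 147,  28,  21], dtype=int32))]
or s [(np.int32(1287), array([341., 267.]), array([322, 246,  39,  43], dtype=int32))]
or d [(np.int32(785), array([277. , 157.8]), array([258, 145,  39,  27], dtype=int32))]
yellow [ 0.46809391 -0.35020996  0.07166739] 0.0009085443547251376 [-0.06852844 -0.48948261  0.07166739]
big [ 0.35099008 -0.21344907  0.10274432] 0.0019547549752865797 [-0.19488697 -0.36122362  0.10274432] 0.12292715878601045
0.09496261808690477
start target [ 0.50578754 -0.26314463  0.2       ] [ 0.50578754 -0.26314463  0.026     ]
delta [ 0.0806  0.4461 -0.0683] [-0.0022  0.0007 -0.0014]  rows>= 10
delta [ 0.1438  0.5661 -0.0086] [-0.0022  0.0007 -0.0014]  rows>= 12
```

Call:
step_arm(deltas=[[0.0, 0.04, -0.02, 0, 0, 0, 1], [0.01, 0.09, -0.04, 0, 0, 0, 1], [0.02, 0.14, -0.06, 0, 0, 0, 1], [0.03, 0.19, -0.065, 0, 0, 0, 1], [0.04, 0.24, -0.065, 0, 0, 0, 1], [0.05, 0.29, -0.065, 0, 0, 0, 1], [0.06, 0.34, -0.065, 0, 0, 0, 1], [0.07, 0.39, -0.065, 0, 0, 0, 1], [0.08, 0.435, -0.06, 0, 0, 0, 1], [0.1, 0.475, -0.05, 0, 0, 0, 1], [0.12, 0.51, -0.03, 0, 0, 0, 1], [0.135, 0.54, -0.01, 0, 0, 0, 1], [0.144, 0.556, 0.0, 0, 0, 0, 1], [0.144, 0.556, 0.0, 0, 0, 0, 1], [0.144, 0.556, 0.0, 0, 0, 0, 1], [0.144, 0.556, 0.0, 0, 0, 0, 1]])

```text
time: 9.7
tool_pos: [0.5055, -0.2527, 0.1901]
tool_rot: [-0.0, 0.999, -0.035, -0.002]
contact_force: [0.5, -0.4, 0.1]
gripper_width: -0.003
```

Run:
```python
from h import *
p,r,s=cur();print(p,w2s(p),s['contact_force'],s['gripper_width'],s['time'],s['joint_pos'].round(2))
c=cam("wrist");im=manip.grab_frame("wrist")
cv2.imwrite("pics/w8.png",im[:,:,::-1])
for a,cc,b,m in blobs(im,(100,130,50),(130,255,255),300): print(a,cc,b,w2s(onz(c,*cc,.08)))
```

```text
[ 0.50551511 -0.25265335  0.19010032] [-0.0380036  -0.38955328  0.19010032] [ 0.46822988 -0.36846918  0.11810208] -0.0030374142914775886 9.7 [-0.59 -0.07  1.78 -0.    1.43  1.05]
9594 [221.2 149.1] [165  93 114 113] [-0.00121687 -0.31547824  0.08      ]
303 [314.6 339.3] [308 328  14  23] [-0.17810228 -0.38936236  0.08      ]
```

View pics/w8.png

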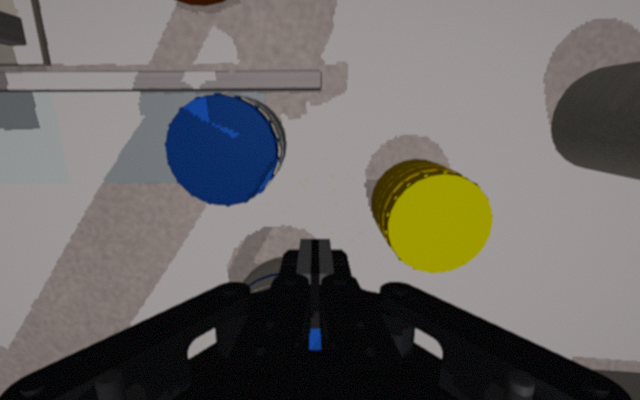

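Call:
step_arm(deltas=[[0.001, 0, 0.05, 0, 0, 0, 1], [0.001, 0, 0.1, 0, 0, 0, 1], [0.001, 0, 0.14, 0, 0, 0, 1], [0.001, 0, 0.158, 0, 0, 0, 1], [0.001, 0, 0.158, 0, 0, 0, 1], [0.001, 0, 0.158, 0, 0, 0, 1]])

```text
time: 10.35
tool_pos: [0.5068, -0.2534, 0.0335]
tool_rot: [0.0, 0.999, -0.035, -0.001]
contact_force: [0.5, 0.4, 1.2]
gripper_width: -0.001
```

Run:
```python
from h import *
p,r,s=cur();print(p,w2s(p),s['contact_force'],s['time'])
im=manip.grab_frame("side")
cv2.imwrite("pics/d9.png",cv2.resize(im[80:300,220:480,::-1],None,fx=3,fy=2.7))
delta(s2w([-.037,-.235,.032]),toolR(0))
```

```text
[ 0.50679835 -0.25344719  0.0335482 ] [-0.03666812 -0.39025567  0.0335482 ] [0.52367315 0.4163648  1.16841647] 10.35
delta [-0.0012 -0.1558  0.0023] [ 0.0019  0.0007 -0.0008]  rows>= 4
```

View pics/d9.png

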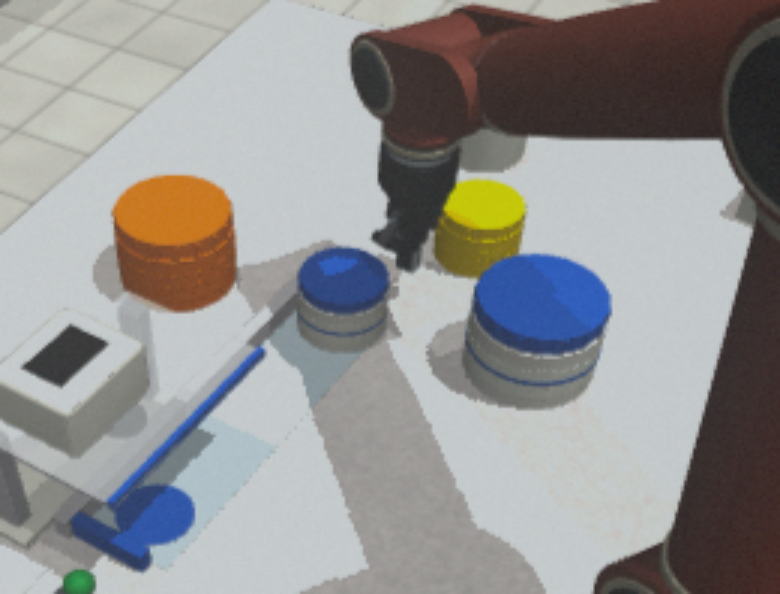

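Call:
step_arm(deltas=[[0, -0.006, 0.001, 0, 0, 0, 1], [0, -0.012, 0.001, 0, 0, 0, 1], [0, -0.018, 0.001, 0, 0, 0, 1], [0, -0.024, 0.001, 0, 0, 0, 1], [0, -0.03, 0.001, 0, 0, 0, 1], [0, -0.036, 0.001, 0, 0, 0, 1], [0, -0.042, 0.001, 0, 0, 0, 1], [0, -0.048, 0.001, 0, 0, 0, 1], [0, -0.054, 0.001, 0, 0, 0, 1], [0, -0.06, 0.001, 0, 0, 0, 1], [0, -0.066, 0.001, 0, 0, 0, 1], [0, -0.072, 0.001, 0, 0, 0, 1]])

```text
time: 11.6
tool_pos: [0.5077, -0.1823, 0.0307]
tool_rot: [0.001, 0.999, -0.035, -0.007]
contact_force: [-14.4, -7.0, 9.7]
gripper_width: 0.001
```

```bash
cat > look.py <<'E'
from h import *
import sys
p,r,s=cur();print("tcp",w2s(p).round(4),"F",Rs().inv().apply(s['contact_force']).round(2),s['time'],s['joint_pos'].round(2), "lean",np.degrees(np.arccos(-r.as_matrix()[2,2])).round(1))
c=cam("wrist");im=manip.grab_frame("wrist");cv2.imwrite(f"pics/{sys.argv[1]}.png",im[:,:,::-1])
for a,cc,b,m in blobs(im,(100,110,30),(130,255,255),1500): print(a,cc,b,w2s(onz(c,*cc,.08)).round(4))
E
python3 look.py w10
```

```text
tcp [-0.0408 -0.3192  0.0307] F [-13.9   -7.99   9.7 ] 11.6 [-0.48  0.05  1.95 -0.01  1.15  1.17] lean 0.8
55457 [184.9 171.7] [ 49  39 276 267] [ 0.0069 -0.2776  0.08  ]
```

View pics/w10.png

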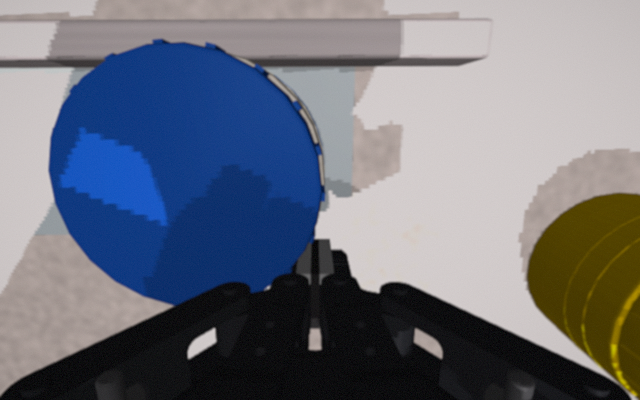

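Call:
step_arm(deltas=[[0, 0, 0, 0, 0, 0, 1], [0, 0, 0, 0, 0, 0, 1]])

```text
time: 11.85
tool_pos: [0.5078, -0.1816, 0.0303]
tool_rot: [0.0, 0.999, -0.035, -0.006]
contact_force: [-11.1, -2.6, 5.7]
gripper_width: 0.003
```

```bash
python3 look.py w11
python3 - <<'E'
from h import *
im=manip.grab_frame("side"); cv2.imwrite("pics/d11.png",cv2.resize(im[110:270,250:450,::-1],None,fx=4,fy=3.7,interpolation=cv2.INTER_CUBIC))
E
```

```text
tcp [-0.0407 -0.3186  0.0303] F [-10.85  -3.38   5.66] 11.85 [-0.48  0.05  1.95 -0.01  1.15  1.16] lean 0.7
55734 [183.1 172. ] [ 47  39 277 269] [ 0.007  -0.2766  0.08  ]
```

View pics/d11.png

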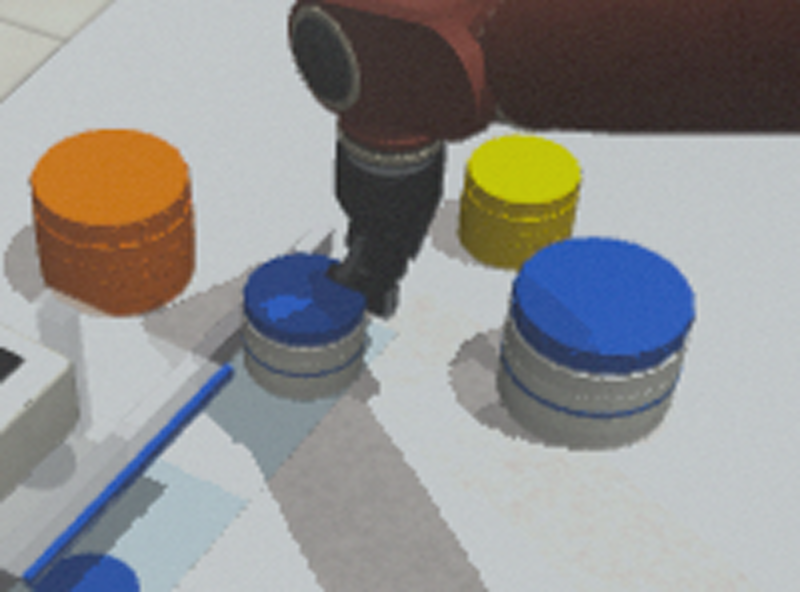

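Run:
```python
from h import *
delta(s2w([-.055,-.335,.034]),toolR(0))
delta(s2w([-.055,-.335,.043]),toolR(20))
delta(s2w([-.041,-.335,.043]),toolR(20))
```

```text
delta [-0.0145  0.0164 -0.0035] [ 0.0005  0.0124 -0.0005]  rows>= 1
delta [-0.0146  0.0164 -0.0125] [ 0.0006  0.3614 -0.0004]  rows>= 3
delta [-0.0006  0.0164 -0.0127] [ 0.0006  0.3614 -0.0004]  rows>= 3
```

Call:
step_arm(deltas=[[-0.01, 0.01, 0, 0, 0, 0, 1], [-0.018, 0.017, 0, 0, 0, 0, 1], [-0.018, 0.017, -0.006, 0, 0.12, 0, 1], [-0.018, 0.017, -0.01, 0, 0.24, 0, 1], [-0.018, 0.017, -0.01, 0, 0.35, 0, 1], [-0.018, 0.017, -0.01, 0, 0.35, 0, 1], [-0.018, 0.017, -0.01, 0, 0.35, 0, 1]])

```text
time: 12.65
tool_pos: [0.4917, -0.1977, 0.0414]
tool_rot: [0.006, 0.985, -0.036, 0.171]
contact_force: [0.3, -0.1, 0.0]
gripper_width: 0.005
```

```bash
python3 look.py w12
python3 - <<'E'
from h import *
delta(s2w([-.041,-.335,.043]),toolR(20))
delta(s2w([-.041,-.25,.043]),toolR(20))
E
```

```text
tcp [-0.0556 -0.3357  0.0414] F [ 0.27 -0.09  0.  ] 12.65 [-0.62 -0.2   2.2   0.24  0.86  0.89] lean 19.8
37671 [168.4 115.2] [ 57   8 225 216] [-0.0007 -0.2775  0.08  ]
delta [ 0.0131 -0.001   0.0037] [ 0.0012  0.0032 -0.0016]  rows>= 1
delta [ 0.013  -0.086   0.0036] [ 0.0012  0.0032 -0.0016]  rows>= 2
```

View pics/w12.png

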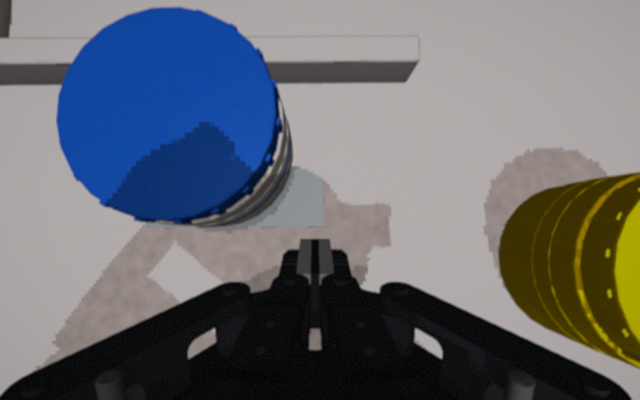

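Call:
step_arm(deltas=[[0.013, 0.0, 0.004, 0, 0.003, 0, 1], [0.013, -0.006, 0.004, 0, 0.003, 0, 1], [0.013, -0.012, 0.004, 0, 0.003, 0, 1], [0.013, -0.018, 0.004, 0, 0.003, 0, 1], [0.013, -0.024, 0.004, 0, 0.003, 0, 1], [0.013, -0.03, 0.004, 0, 0.003, 0, 1], [0.013, -0.036, 0.004, 0, 0.003, 0, 1], [0.013, -0.042, 0.004, 0, 0.003, 0, 1]])

```text
time: 13.5
tool_pos: [0.5065, -0.1562, 0.0409]
tool_rot: [0.007, 0.985, -0.034, 0.171]
contact_force: [-16.0, -3.9, 7.1]
gripper_width: 0.0
```

```bash
python3 look.py w13
```

```text
tcp [-0.0438 -0.2933  0.0409] F [-15.64  -5.     7.11] 13.5 [-0.52 -0.21  2.2   0.2   0.84  1.01] lean 19.7
37579 [251.8 142.8] [141  34 223 220] [-0.0004 -0.2686  0.08  ]
```

View pics/w13.png

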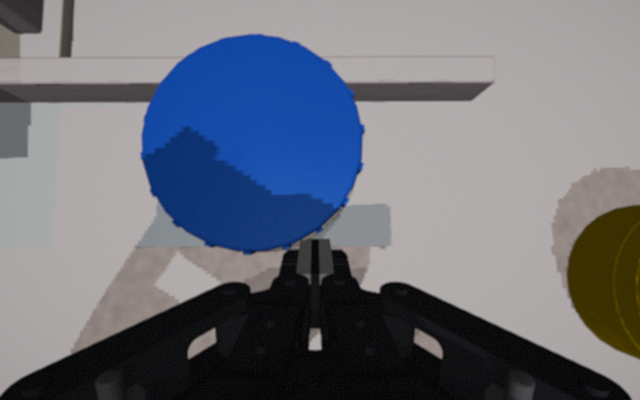

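Jar slid only 9 mm: the fingertip is slimmer than assumed and is slipping past the jar's robot side. I'll back off and take a line closer to the jar's middle.

Call:
step_arm(deltas=[[-0.009, 0.005, -0.003, 0, 0, 0, 1], [-0.018, 0.01, -0.0065, 0, 0, 0, 1], [-0.018, 0.03, -0.0065, 0, 0, 0, 1], [-0.018, 0.048, -0.0065, 0, 0, 0, 1], [-0.004, 0.048, -0.001, 0, 0, 0, 1], [0.0103, 0.048, 0.0038, 0, 0, 0, 1], [0.0103, 0.048, 0.0038, 0, 0, 0, 1], [0.0103, 0.048, 0.0038, 0, 0, 0, 1]])

```text
time: 14.35
tool_pos: [0.5156, -0.2052, 0.0418]
tool_rot: [0.006, 0.984, -0.035, 0.173]
contact_force: [-0.0, -0.1, -0.6]
gripper_width: -0.003
```

```bash
python3 look.py w14
```

```text
tcp [-0.0312 -0.3415  0.0418] F [-0.   -0.05 -0.62] 14.35 [-0.61 -0.14  2.14  0.24  0.85  0.91] lean 20.0
39018 [132.8 175. ] [ 20  65 230 221] [-0.0006 -0.2697  0.08  ]
```

View pics/w14.png

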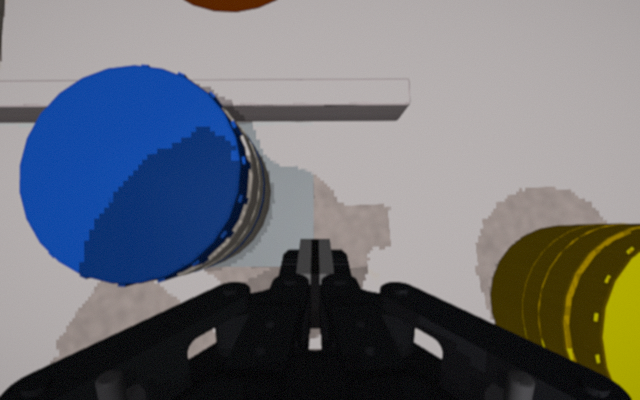

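Run:
```python
from h import *
p,r,s=cur();c=cam("wrist")
for q in ([0,0,0],[0,0,.008],[.011,0,.008],[-.011,0,.008],[.011,.0085,.008],[.011,-.0085,.008],[.011,-.0145,.008],[0.006,0.0085,.008]): print(q,proj(c,p+r.apply(q)).round(1))
```

```text
[0, 0, 0] [[314.1 247.2]]
[0, 0, 0.008] [[314.1 241.2]]
[0.011, 0, 0.008] [[314.  221.4]]
[-0.011, 0, 0.008] [[314.1 260.4]]
[0.011, 0.0085, 0.008] [[330.4 221.3]]
[0.011, -0.0085, 0.008] [[297.6 221.4]]
[0.011, -0.0145, 0.008] [[286.1 221.4]]
[0.006, 0.0085, 0.008] [[330.3 230.4]]
```

Call:
step_arm(deltas=[[0.003, -0.006, 0.001, 0, 0, 0, 1], [0.003, -0.012, 0.001, 0, 0, 0, 1], [0.003, -0.018, 0.001, 0, 0, 0, 1], [0.003, -0.024, 0.001, 0, 0, 0, 1], [0.003, -0.03, 0.001, 0, 0, 0, 1], [0.003, -0.036, 0.001, 0, 0, 0, 1], [0.003, -0.042, 0.001, 0, 0, 0, 1], [0.003, -0.048, 0.001, 0, 0, 0, 1]])

```text
time: 15.2
tool_pos: [0.5216, -0.1578, 0.0417]
tool_rot: [0.007, 0.984, -0.034, 0.172]
contact_force: [-9.0, -4.8, 4.1]
gripper_width: -0.0
```

```bash
python3 look.py w15
```

```text
tcp [-0.0286 -0.2938  0.0417] F [-8.64 -5.45  4.09] 15.2 [-0.51 -0.17  2.17  0.19  0.83  1.03] lean 19.8
38260 [203.7 180.4] [ 92  71 226 222] [-2.000e-04 -2.502e-01  8.000e-02]
```

View pics/w15.png

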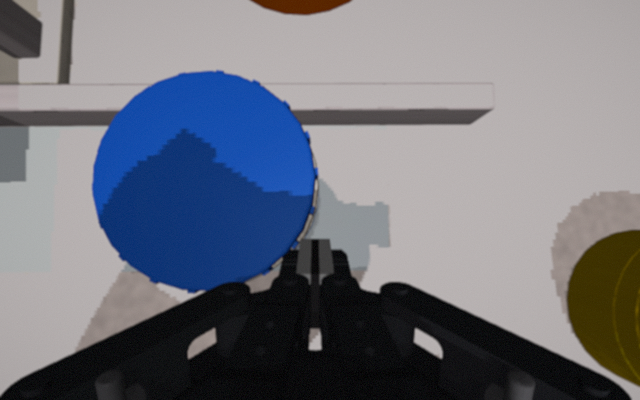

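Run:
```python
from h import *
delta(s2w([-.022,-.312,.040]),toolR(30))
```

```text
delta [0.0055 0.019  0.0038] [0.0012 0.1771 0.0002]  rows>= 2
```

Call:
step_arm(deltas=[[0.0, 0.019, 0.001, 0, 0.0, 0, 1], [0.0055, 0.019, 0.004, 0, 0.09, 0, 1], [0.0055, 0.019, 0.004, 0, 0.177, 0, 1], [0.0055, 0.014, 0.004, 0, 0.177, 0, 1], [0.0055, 0.009, 0.004, 0, 0.177, 0, 1], [0.0055, 0.004, 0.004, 0, 0.177, 0, 1], [0.0055, -0.001, 0.004, 0, 0.177, 0, 1], [0.0055, -0.006, 0.004, 0, 0.177, 0, 1], [0.0055, -0.011, 0.004, 0, 0.177, 0, 1], [0.0055, -0.016, 0.004, 0, 0.177, 0, 1], [0.0055, -0.021, 0.004, 0, 0.177, 0, 1], [0.0055, -0.026, 0.004, 0, 0.177, 0, 1]])

```text
time: 16.45
tool_pos: [0.5311, -0.1321, 0.0404]
tool_rot: [0.01, 0.965, -0.034, 0.259]
contact_force: [-7.3, -3.2, 3.5]
gripper_width: -0.0
```

```bash
python3 look.py w16
```

```text
tcp [-0.0209 -0.2675  0.0404] F [-7.08 -3.67  3.54] 16.45 [-0.49 -0.25  2.28  0.34  0.65  0.93] lean 30.1
36001 [196.  191.3] [ 86  87 222 211] [-0.0033 -0.2201  0.08  ]
```

View pics/w16.png

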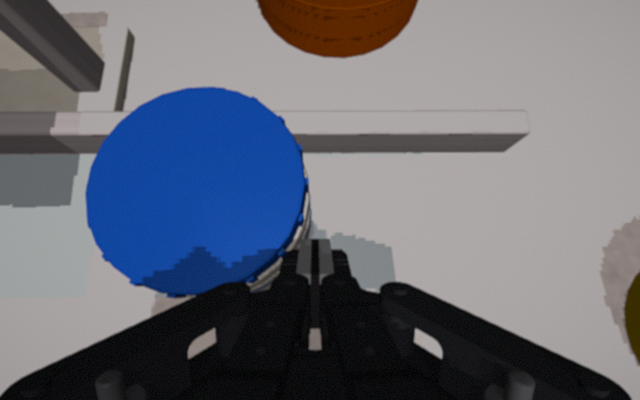

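The remaining −x/+z force comes from the wide finger knuckle rubbing the lid's robot side. I'll back off and turn the tool a quarter turn about its axis so the knuckles lie in the lean plane, away from the jar.

Run:
```python
from h import *
delta(s2w([-.034,-.302,.042]),toolR(30))
delta(s2w([-.034,-.302,.042]),toolR(30)*Ro.from_euler('z',-90,degrees=True))
```

```text
delta [-0.0105  0.0352 -0.008 ] [ 0.0007 -0.0014  0.0001]  rows>= 1
delta [-0.0105  0.0352 -0.008 ] [ 1.7000e-03 -5.0000e-04 -1.5707e+00]  rows>= 11
```

Call:
step_arm(deltas=[[-0.001, 0.01, -0.001, 0, 0, 0, 1], [-0.005, 0.025, -0.004, 0, 0, 0, 1], [-0.0105, 0.035, -0.008, 0, 0, -0.1, 1], [-0.0105, 0.035, -0.008, 0, 0, -0.25, 1], [-0.0105, 0.035, -0.008, 0, 0, -0.4, 1], [-0.0105, 0.035, -0.008, 0, 0, -0.55, 1], [-0.0105, 0.035, -0.008, 0, 0, -0.7, 1], [-0.0105, 0.035, -0.008, 0, 0, -0.85, 1], [-0.0105, 0.035, -0.008, 0, 0, -1.0, 1], [-0.0105, 0.035, -0.008, 0, 0, -1.15, 1], [-0.0105, 0.035, -0.008, 0, 0, -1.3, 1], [-0.0105, 0.035, -0.008, 0, 0, -1.45, 1], [-0.0105, 0.035, -0.008, 0, 0, -1.571, 1], [-0.0105, 0.035, -0.008, 0, 0, -1.571, 1], [-0.0105, 0.035, -0.008, 0, 0, -1.571, 1]])

```text
time: 18.0
tool_pos: [0.5161, -0.1658, 0.0422]
tool_rot: [0.19, 0.707, 0.657, 0.178]
contact_force: [-0.0, 0.2, -0.3]
gripper_width: 0.001
```

```bash
python3 look.py w17;  python3 - <<'E'
from h import *
im=manip.grab_frame("side"); cv2.imwrite("pics/d17.png",cv2.resize(im[110:270,250:450,::-1],None,fx=4,fy=3.7,interpolation=cv2.INTER_CUBIC))
p,r,s=cur();print(r.as_matrix().round(2)); delta(s2w([-.034,-.26,.042]),toolR(30)*Ro.from_euler('z',-90,degrees=True))
E
```

```text
tcp [-0.0335 -0.3022  0.0422] F [-0.03  0.18 -0.26] 18.0 [-0.58 -0.26  2.29  0.4   0.69 -0.77] lean 30.2
26991 [411.8  76.8] [320   0 184 174] [-0.0121 -0.2246  0.08  ]
[[ 0.07  0.86  0.5 ]
 [ 1.   -0.06 -0.04]
 [ 0.    0.5  -0.86]]
delta [ 0.0423 -0.0003 -0.0002] [ 0.0026  0.0006 -0.0024]  rows>= 1
```

View pics/w17.png

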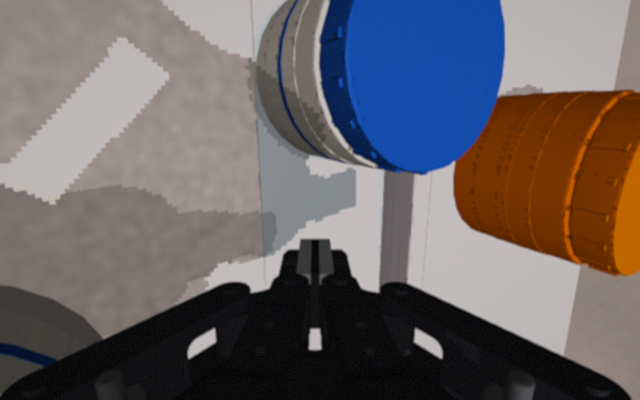

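View pics/d17.png

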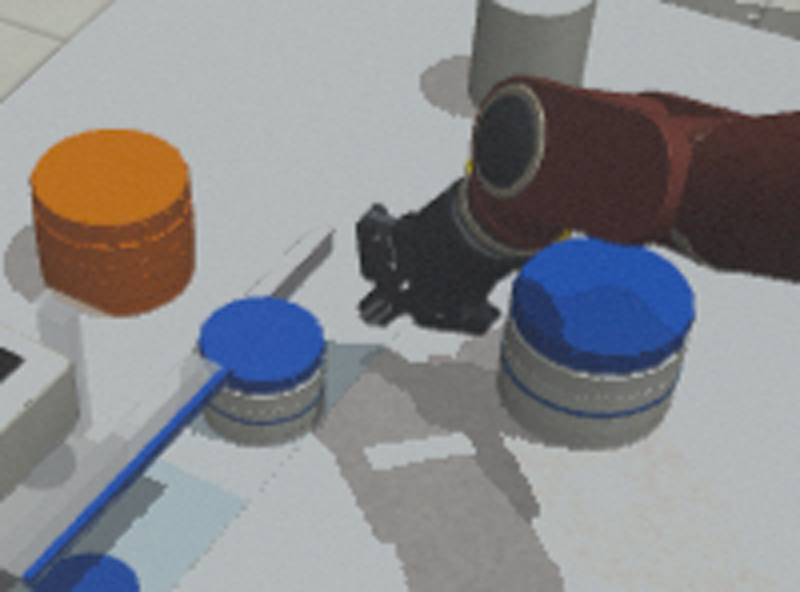

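Call:
step_arm(deltas=[[0.01, 0, 0, 0, 0, 0, 1], [0.02, 0, 0, 0, 0, 0, 1], [0.025, 0, 0, 0, 0, 0, 1], [0.03, 0, 0, 0, 0, 0, 1], [0.035, 0, 0, 0, 0, 0, 1], [0.04, 0, 0, 0, 0, 0, 1], [0.045, 0, 0, 0, 0, 0, 1], [0.05, 0, 0, 0, 0, 0, 1], [0.055, 0, 0, 0, 0, 0, 1], [0.06, 0, 0, 0, 0, 0, 1]])

```text
time: 19.1
tool_pos: [0.5186, -0.1066, 0.0412]
tool_rot: [0.19, 0.706, 0.659, 0.175]
contact_force: [-18.9, -6.6, 10.8]
gripper_width: -0.001
```

```bash
python3 look.py w18
```

```text
tcp [-0.0352 -0.2429  0.0412] F [-18.41  -7.93  10.84] 19.1 [-0.44 -0.31  2.33  0.3   0.65 -0.57] lean 29.9
26907 [410.  180.3] [325  79 169 207] [-0.012  -0.2049  0.08  ]
```

View pics/w18.png

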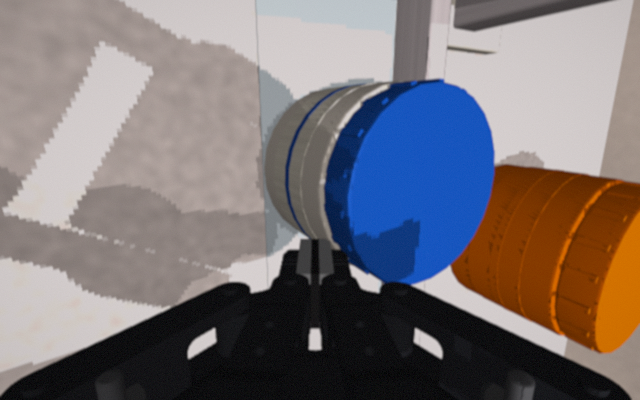

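```bash
cat > jar.py <<'E'
from h import *
import sys
for n,roi in (("scene",(270,90,420,260)),("side",(200,160,360,330))):
    c=cam(n); im=manip.grab_frame(n); x0,y0,x1,y1=roi
    big=cv2.resize(im[y0:y1,x0:x1,::-1],None,fx=3.5,fy=3.4,interpolation=cv2.INTER_CUBIC); cv2.imwrite(f"pics/{sys.argv[1]}_{n}.png",big)
    for a,cc,b,m in blobs(im,(100,130,40),(130,255,255),80):
        if x0<cc[0]<x1 and y0<cc[1]<y1: print(n,a,cc,b,w2s(onz(c,cc[0],cc[1],.075 if n=='side' else .079)).round(4))
p,r,s=cur();print("tcp",w2s(p).round(4),"F",Rs().inv().apply(s['contact_force']).round(2),s['time'])
E
python3 jar.py j18
```

```text
scene 89 [360.  157.3] [336 138  50  40] [-0.056   0.0031  0.079 ]
scene 563 [322.4 208.7] [309 196  28  27] [ 0.0015 -0.2086  0.079 ]
side 760 [305.7 212.4] [256 192  73  75] [-0.0014 -0.1701  0.075 ]
side 589 [267.8 272.4] [244 260  41  31] [-0.0332  0.0452  0.075 ]
tcp [-0.0355 -0.2424  0.0407] F [-11.02  -3.62   5.17] 19.25
```

View pics/j18_scene.png

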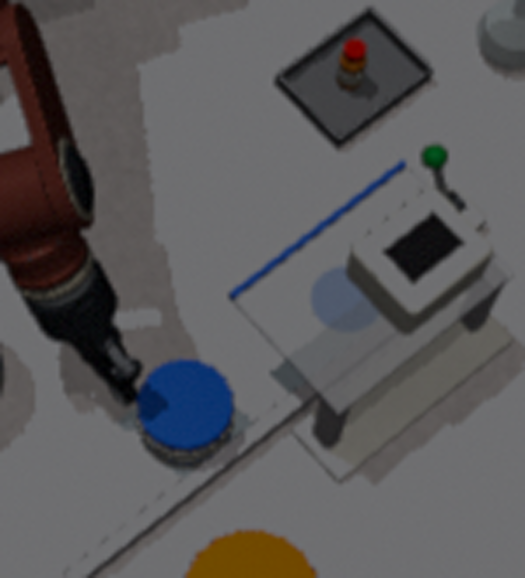

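View pics/j18_side.png

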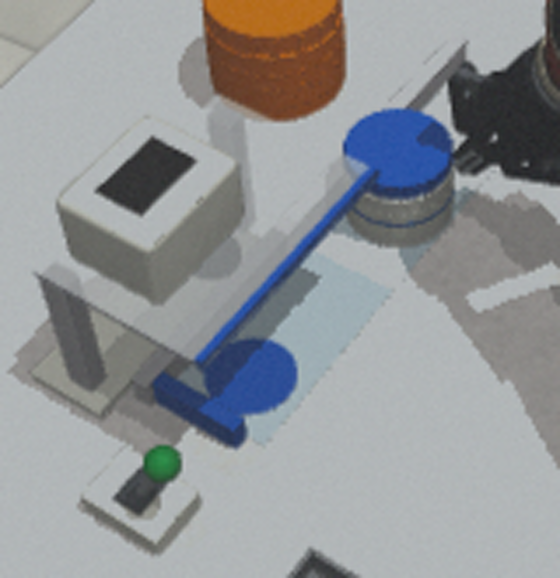

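```bash
cat >> h.py <<'E'
def toolN(l): return toolR(l)*Ro.from_euler('z',-90,degrees=True)
E
python3 - <<'E'
from h import *
delta(s2w([-.045,-.275,.040]),toolN(30))
delta(s2w([-.02,-.285,.036]),toolN(44))
E
```

```text
delta [-0.0326 -0.0086 -0.0041] [-0.0015  0.001   0.0008]  rows>= 1
delta [-0.0426  0.011   0.0119] [-0.2459  0.0009  0.0009]  rows>= 2
```

Call:
step_arm(deltas=[[-0.012, -0.006, -0.003, 0, 0, 0, 1], [-0.03, -0.004, -0.002, 0, 0, 0, 1], [-0.042, 0.003, 0.003, -0.06, 0, 0, 1], [-0.042, 0.01, 0.01, -0.15, 0, 0, 1], [-0.042, 0.01, 0.011, -0.245, 0, 0, 1], [-0.042, 0.01, 0.011, -0.245, 0, 0, 1], [-0.042, 0.01, 0.011, -0.245, 0, 0, 1]])

```text
time: 19.95
tool_pos: [0.5304, -0.1488, 0.0366]
tool_rot: [0.274, 0.679, 0.632, 0.256]
contact_force: [0.4, -0.1, 1.0]
gripper_width: 0.0
```

```bash
python3 look.py w19
python3 - <<'E'
from h import *
delta(s2w([-.019,-.26,.036]),toolN(44))
E
```

```text
tcp [-0.0204 -0.2842  0.0366] F [ 0.45 -0.03  1.04] 19.95 [-0.6  -0.3   2.41  0.86  0.48 -1.2 ] lean 44.0
25628 [397.7  89.8] [321   0 153 198] [-0.0203 -0.2118  0.08  ]
delta [ 0.0246 -0.0008  0.0016] [ 0.0023  0.0011 -0.0007]  rows>= 1
```

View pics/w19.png

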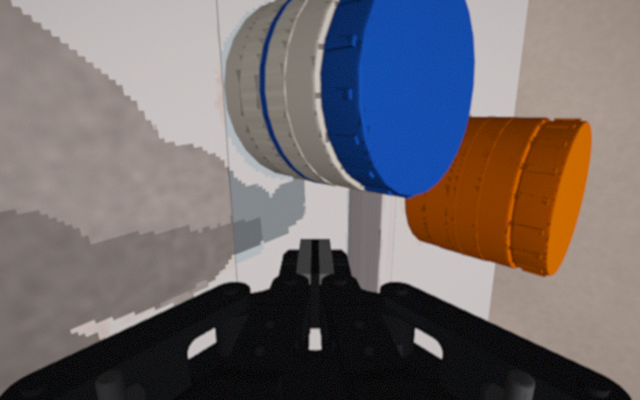

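Call:
step_arm(deltas=[[0.01, 0, 0.001, 0, 0, 0, 1], [0.016, 0, 0.001, 0, 0, 0, 1], [0.021, 0, 0.001, 0, 0, 0, 1], [0.026, 0, 0.001, 0, 0, 0, 1], [0.031, 0, 0.001, 0, 0, 0, 1], [0.036, 0, 0.001, 0, 0, 0, 1], [0.041, 0, 0.001, 0, 0, 0, 1], [0.046, 0, 0.001, 0, 0, 0, 1], [0.051, 0, 0.001, 0, 0, 0, 1], [0.056, 0, 0.001, 0, 0, 0, 1]])

```text
time: 21.0
tool_pos: [0.5358, -0.0931, 0.0368]
tool_rot: [0.275, 0.678, 0.631, 0.256]
contact_force: [-3.7, -3.2, 2.5]
gripper_width: -0.0
```

```bash
python3 jar.py j20; python3 look.py w20
```

```text
scene 90 [360.2 157.2] [336 138  50  40] [-0.0559  0.0039  0.079 ]
scene 562 [329.  203.5] [316 191  27  26] [ 0.0016 -0.1808  0.079 ]
side 664 [302.3 218.2] [256 198  68  69] [-0.0055 -0.1474  0.075 ]
side 593 [267.8 272.5] [244 260  41  31] [-0.0333  0.0454  0.075 ]
tcp [-0.0193 -0.2275  0.0363] F [-0.48 -0.68  1.23] 21.1
tcp [-0.0193 -0.2275  0.0363] F [-0.48 -0.68  1.23] 21.1 [-0.45 -0.34  2.45  0.74  0.4  -0.98] lean 44.1
25811 [393.3 146.2] [319  35 147 224] [-0.0204 -0.1749  0.08  ]
```

View pics/j20_scene.png

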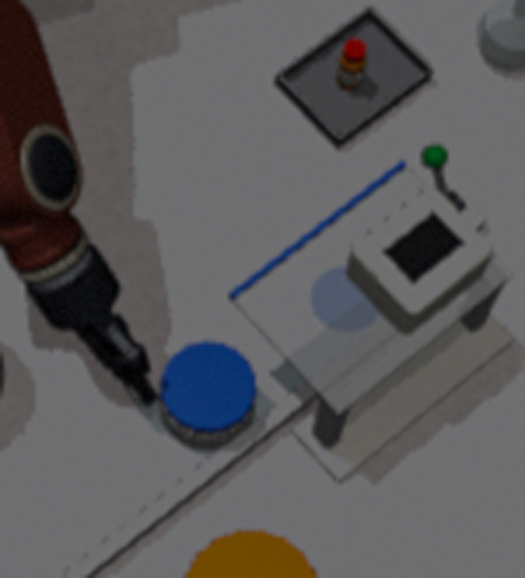

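View pics/w20.png

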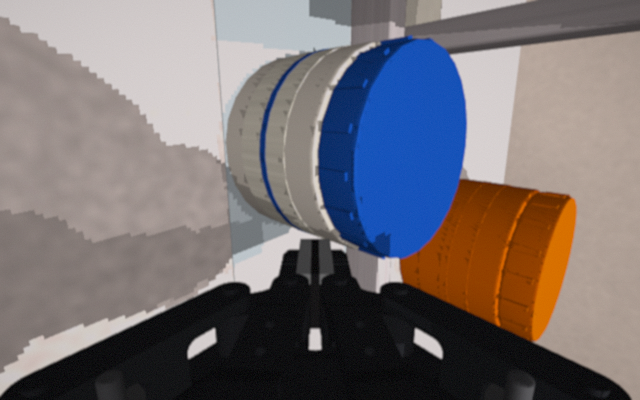

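Force is now small (about 5 N) and the jar follows along the fence. Continuing.

Call:
step_arm(deltas=[[0.005, 0, 0, 0, 0, 0, 1], [0.01, 0, 0, 0, 0, 0, 1], [0.015, 0, 0, 0, 0, 0, 1], [0.02, 0, 0, 0, 0, 0, 1], [0.025, 0, 0, 0, 0, 0, 1], [0.03, 0, 0, 0, 0, 0, 1], [0.035, 0, 0, 0, 0, 0, 1], [0.04, 0, 0, 0, 0, 0, 1], [0.045, 0, 0, 0, 0, 0, 1], [0.05, 0, 0, 0, 0, 0, 1]])

```text
time: 22.15
tool_pos: [0.539, -0.0428, 0.0362]
tool_rot: [0.275, 0.678, 0.632, 0.256]
contact_force: [-3.0, -2.6, 2.0]
gripper_width: 0.001
```

```bash
python3 look.py w21;python3 jar.py j21
```

```text
tcp [-0.0193 -0.1778  0.0362] F [-2.82 -2.77  1.96] 22.15 [-0.31 -0.35  2.46  0.54  0.32 -0.68] lean 44.1
25712 [393.  147.6] [319  37 148 223] [-0.0207 -0.1257  0.08  ]
scene 88 [359.9 157.4] [336 138  50  40] [-0.056   0.0026  0.079 ]
scene 445 [339.4 195.2] [328 182  26  26] [ 0.0017 -0.1365  0.079 ]
side 546 [295.2 229.7] [256 209  58  58] [-0.0123 -0.1034  0.075 ]
side 594 [267.7 272.5] [244 260  41  31] [-0.0331  0.0455  0.075 ]
tcp [-0.0192 -0.1777  0.0363] F [-1.95 -0.18  0.08] 22.3
```

View pics/j21_side.png

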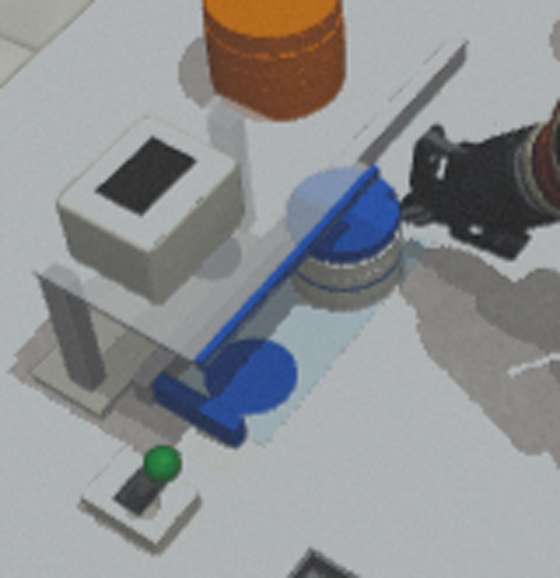

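View pics/w21.png

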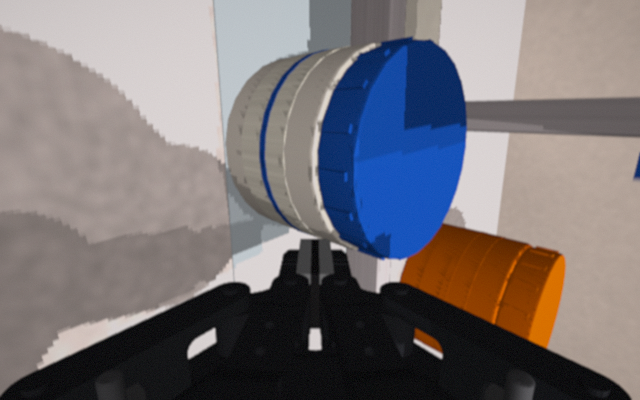

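Run:
```python
from h import *
D=cam("side")
for uv in ((430,128),(443,130),(418,140),(440,150)):
    u,v=uv[0]/3.5+200,uv[1]/3.4+160
    o,d=ray(D,u,v); so=w2s(o); sd=Rs().inv().apply(d); 
    for yy in (-.19,-.178,-.166):
        k=(yy-so[1])/sd[1]; print(uv,yy,(so+k*sd).round(4))
```

```text
(430, 128) -0.19 [-0.0445 -0.19    0.1433]
(430, 128) -0.178 [-0.0519 -0.178   0.1585]
(430, 128) -0.166 [-0.0593 -0.166   0.1737]
(443, 130) -0.19 [-0.0561 -0.19    0.1478]
(443, 130) -0.178 [-0.0633 -0.178   0.163 ]
(443, 130) -0.166 [-0.0705 -0.166   0.1781]
(418, 140) -0.19 [-0.0338 -0.19    0.1228]
(418, 140) -0.178 [-0.0414 -0.178   0.1384]
(418, 140) -0.166 [-0.049 -0.166  0.154]
(440, 150) -0.19 [-0.054  -0.19    0.1232]
(440, 150) -0.178 [-0.0612 -0.178   0.1388]
(440, 150) -0.166 [-0.0684 -0.166   0.1544]
```

The upper knuckle would pass the canopy edge with only about 7 mm by my estimate, so I'll lower the tool 10 mm and lean it a little more first.

Run:
```python
from h import *
delta(s2w([-.0205,-.188,.026]),toolN(47.5))
delta(s2w([-.0205,-.165,.026]),toolN(47.5))
```

```text
delta [-0.0103 -0.0081  0.0065] [-0.0587 -0.0004 -0.0003]  rows>= 1
delta [ 0.0127 -0.0081  0.0065] [-0.0587 -0.0004 -0.0003]  rows>= 1
```

Call:
step_arm(deltas=[[-0.01, 0, 0, 0, 0, 0, 1], [-0.01, -0.004, 0.003, -0.03, 0, 0, 1], [-0.01, -0.008, 0.0065, -0.058, 0, 0, 1], [-0.01, -0.008, 0.0065, -0.058, 0, 0, 1], [-0.005, -0.008, 0.0065, -0.058, 0, 0, 1], [0.0, -0.008, 0.0065, -0.058, 0, 0, 1], [0.005, -0.008, 0.0065, -0.058, 0, 0, 1], [0.01, -0.008, 0.0065, -0.058, 0, 0, 1], [0.015, -0.008, 0.0065, -0.058, 0, 0, 1]])

```text
time: 23.2
tool_pos: [0.5394, -0.0285, 0.0268]
tool_rot: [0.295, 0.67, 0.624, 0.274]
contact_force: [-2.9, -2.2, 0.7]
gripper_width: -0.003
```

```bash
python3 look.py w22;python3 jar.py j22
```

```text
tcp [-0.0198 -0.1636  0.0268] F [-2.78 -2.39  0.65] 23.2 [-0.27 -0.33  2.49  0.73  0.22 -0.85] lean 47.5
24218 [413.9 150.5] [346  38 135 228] [-0.0265 -0.1115  0.08  ]
scene 89 [359.9 157.4] [336 138  50  40] [-0.056   0.0026  0.079 ]
scene 343 [340.9 194. ] [331 181  24  24] [ 0.0017 -0.1301  0.079 ]
side 547 [293.3 232. ] [256 209  55  58] [-0.0126 -0.0941  0.075 ]
side 601 [267.6 272.6] [244 260  41  31] [-0.0331  0.0459  0.075 ]
tcp [-0.0199 -0.1632  0.0268] F [-1.84 -0.2  -0.06] 23.35
```

View pics/j22_side.png

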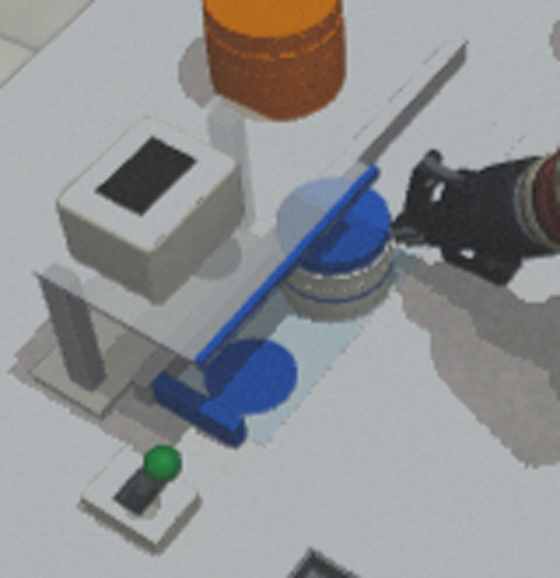

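View pics/j22_scene.png

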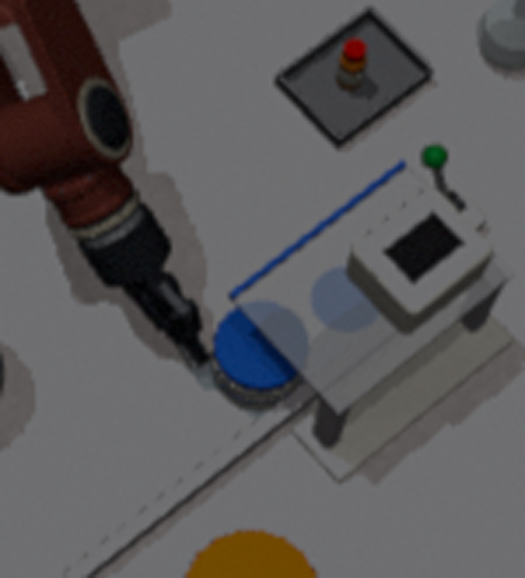

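Run:
```python
from h import *
D=cam("side");S=cam("scene"); p,r,s=cur()
for a,b in (((180,300),(432,158)),((172,285),(432,158)),((185,305),(425,165))):
    q,e=tri(S,(a[0]/3.5+270,a[1]/3.4+90),D,(b[0]/3.5+200,b[1]/3.4+160)); print(w2s(q).round(3),round(e,4),"tool",r.inv().apply(q-p).round(3))
q=s2w([-.038,-.125,.145]); print("edge in tool",r.inv().apply(s2w([-.038,w2s(p)[1],.145])-p).round(3))
print(s['joint_pos'])
```

```text
[-0.063 -0.16   0.147] 0.0033 tool [ 0.003  0.059 -0.113]
[-0.072 -0.156  0.158] 0.0069 tool [ 0.007  0.061 -0.127]
[-0.059 -0.158  0.138] 0.003 tool [ 0.005  0.056 -0.104]
edge in tool [-0.     0.075 -0.093]
[-0.27045066 -0.33158183  2.48868553  0.73312722  0.22081431 -0.85721177]
```

Call:
step_arm(deltas=[[0.005, 0, 0, 0, 0, 0, 1], [0.01, 0, 0, 0, 0, 0, 1], [0.015, 0, 0, 0, 0, 0, 1], [0.02, 0, 0, 0, 0, 0, 1], [0.025, 0, 0, 0, 0, 0, 1], [0.03, 0, 0, 0, 0, 0, 1], [0.035, 0, 0, 0, 0, 0, 1], [0.04, 0, 0, 0, 0, 0, 1]])

```text
time: 24.15
tool_pos: [0.5421, 0.0113, 0.0266]
tool_rot: [0.295, 0.67, 0.624, 0.274]
contact_force: [-3.3, -2.6, 1.5]
gripper_width: -0.001
```

```bash
python3 look.py w23;python3 jar.py j23
```

```text
tcp [-0.0199 -0.1237  0.0266] F [-3.12 -2.86  1.55] 24.15 [-0.15 -0.32  2.48  0.35  0.16 -0.39] lean 47.5
5471 [299.2  44.2] [249   0  98 234] [-0.0817 -0.0455  0.08  ]
24178 [414.2 150.3] [346  37 135 229] [-0.0268 -0.0716  0.08  ]
scene 91 [359.1 158. ] [335 138  51  40] [-0.056  -0.0009  0.079 ]
side 557 [287.9 238.5] [256 209  52  58] [-0.0132 -0.0683  0.075 ]
side 592 [267.3 273. ] [244 260  41  31] [-0.0332  0.0472  0.075 ]
tcp [-0.02   -0.1234  0.0265] F [-1.56 -0.76  0.91] 24.3
```

View pics/j23_side.png

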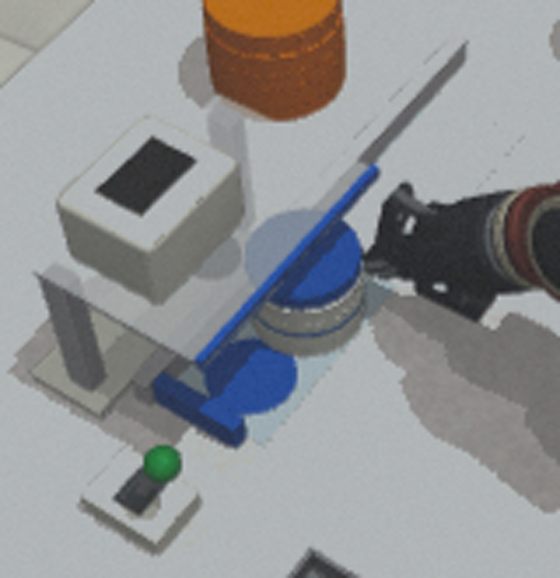

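View pics/w23.png

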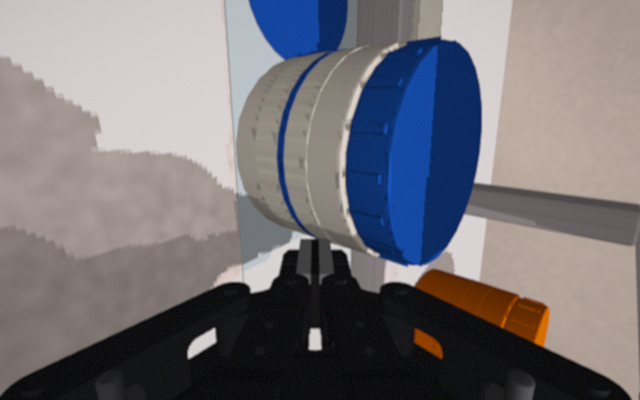

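Jar tracks steadily along the fence; forces are about 4 N. Continuing towards the stop.

Call:
step_arm(deltas=[[0.005, 0, 0, 0, 0, 0, 1], [0.01, 0, 0, 0, 0, 0, 1], [0.015, 0, 0, 0, 0, 0, 1], [0.02, 0, 0, 0, 0, 0, 1], [0.025, 0, 0, 0, 0, 0, 1], [0.03, 0, 0, 0, 0, 0, 1], [0.035, 0, 0, 0, 0, 0, 1], [0.04, 0, 0, 0, 0, 0, 1], [0.045, 0, 0, 0, 0, 0, 1], [0.05, 0, 0, 0, 0, 0, 1], [0.055, 0, 0, 0, 0, 0, 1], [0.06, 0, 0, 0, 0, 0, 1], [0.065, 0, 0, 0, 0, 0, 1]])

```text
time: 25.6
tool_pos: [0.5463, 0.0756, 0.0261]
tool_rot: [0.295, 0.671, 0.624, 0.273]
contact_force: [-3.9, -3.6, 3.1]
gripper_width: -0.001
```

```bash
python3 look.py w24;python3 jar.py j24
```

```text
tcp [-0.0202 -0.0593  0.0261] F [-3.66 -3.91  3.09] 25.6 [ 0.05 -0.26  2.44 -0.58  0.17  0.66] lean 47.4
4496 [334.   16.8] [255   0 145  42] [-0.0713  0.026   0.08  ]
24295 [415.2 150.8] [347  38 135 229] [-0.0272 -0.0071  0.08  ]
scene 108 [357.3 159.1] [336 138  50  40] [-0.0569 -0.0081  0.079 ]
side 579 [278.7 249.7] [256 209  52  59] [-0.0146 -0.0255  0.075 ]
side 166 [257.1 279.2] [244 270  25  21] [-0.0232  0.0752  0.075 ]
tcp [-0.0201 -0.0588  0.0262] F [-1.15 -1.89  0.69] 25.75
```

View pics/j24_side.png

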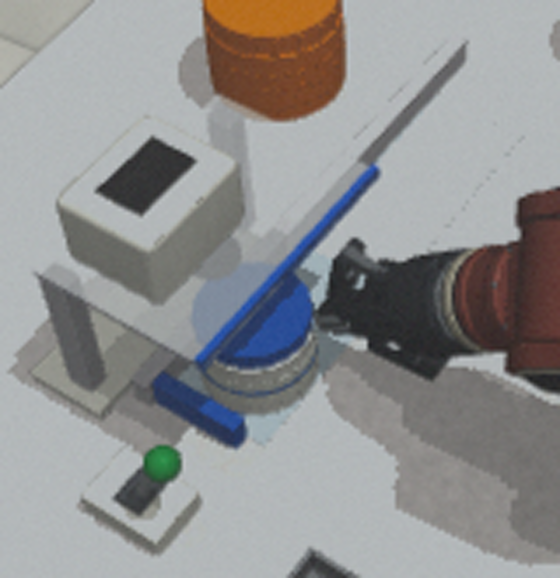

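View pics/w24.png

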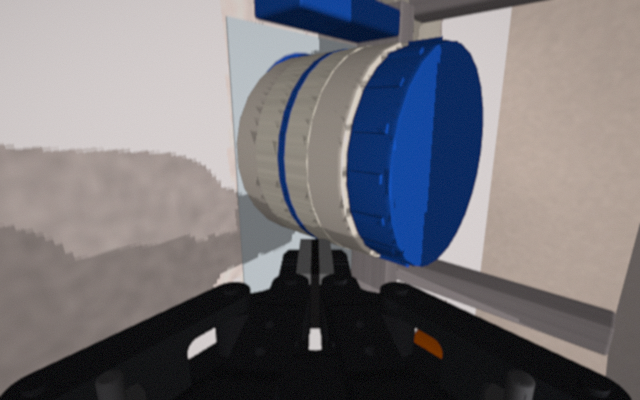

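Call:
step_arm(deltas=[[0.003, 0, 0, 0, 0, 0, 1], [0.006, 0, 0, 0, 0, 0, 1], [0.009, 0, 0, 0, 0, 0, 1], [0.011, 0, 0, 0, 0, 0, 1]])

```text
time: 26.15
tool_pos: [0.547, 0.0867, 0.026]
tool_rot: [0.295, 0.67, 0.624, 0.274]
contact_force: [-3.9, -3.2, 2.1]
gripper_width: -0.002
```

Call:
step_arm(deltas=[[0.001, 0, 0, 0, 0, 0, 1], [0.002, 0, 0, 0, 0, 0, 1]])

```text
time: 26.35
tool_pos: [0.5471, 0.0882, 0.026]
tool_rot: [0.295, 0.671, 0.624, 0.273]
contact_force: [-4.2, -10.2, 4.3]
gripper_width: 0.001
```

Call:
step_arm(deltas=[[0.001, 0, 0, 0, 0, 0, 1], [0.002, 0, 0, 0, 0, 0, 1]])

```text
time: 26.55
tool_pos: [0.5471, 0.0887, 0.0258]
tool_rot: [0.295, 0.671, 0.623, 0.271]
contact_force: [-4.8, -16.5, 6.4]
gripper_width: -0.001
```

```bash
python3 look.py w25;python3 jar.py j25
```

```text
tcp [-0.0203 -0.0461  0.0258] F [ -3.62 -16.79   6.41] 26.55 [ 0.09 -0.25  2.43 -0.73  0.19  0.84] lean 47.3
5453 [311.2  52.8] [257   8 142 232] [-0.0788  0.0312  0.08  ]
24330 [415.8 153.3] [348  39 135 232] [-0.0273  0.0054  0.08  ]
scene 104 [358.2 158.5] [336 138  50  40] [-0.0566 -0.0044  0.079 ]
side 201 [280.3 238.7] [256 209  52  58] [ 0.0032 -0.0567  0.075 ]
side 386 [275.2 258.9] [261 244  26  27] [-0.0243  0.0026  0.075 ]
side 176 [257.  279.3] [244 270  26  21] [-0.0231  0.0756  0.075 ]
tcp [-0.0203 -0.0463  0.0259] F [ -3.92 -14.24   5.49] 26.7
```

View pics/w25.png

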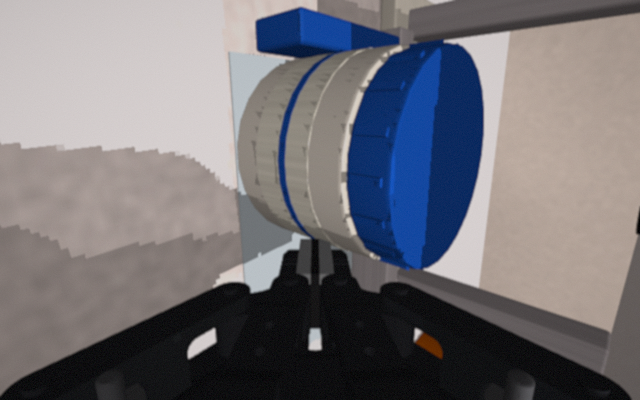

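View pics/j25_side.png

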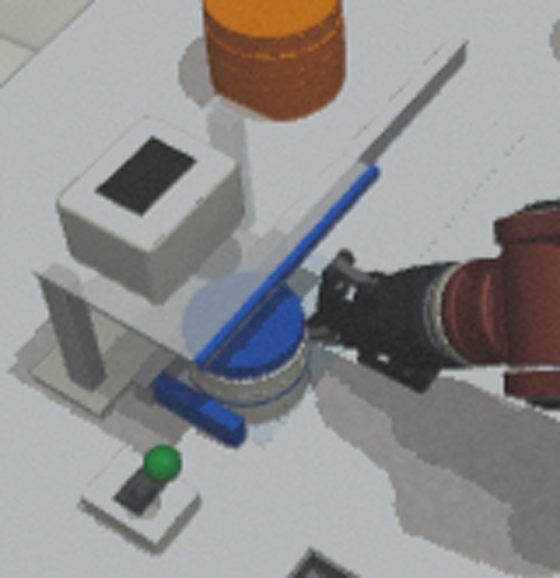

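Force in y rose to 16 N, so the jar is against the stop. I'll also press it diagonally at 45° so it seats on both faces.

Run:
```python
from h import *
for t in ([-.024,-.06,.026],[-.05,-.062,.026],[-.048,-.048,.026],[-.034,-.034,.026]): delta(s2w(t),toolN(47.4))
```

```text
delta [-0.0138 -0.0024 -0.0027] [-0.0016  0.0075 -0.0017]  rows>= 1
delta [-0.0159 -0.0201 -0.0218] [-0.0016  0.0075 -0.0017]  rows>= 1
delta [-0.0019 -0.0187 -0.0205] [-0.0016  0.0075 -0.0017]  rows>= 1
delta [ 0.0122 -0.0093 -0.0103] [-0.0016  0.0075 -0.0017]  rows>= 1
```

Call:
step_arm(deltas=[[-0.006, -0.002, -0.002, 0, 0, 0, 1], [-0.016, -0.006, -0.006, 0, 0, 0, 1], [-0.018, -0.02, -0.022, 0, 0, 0, 1], [-0.004, -0.019, -0.0205, 0, 0, 0, 1], [0.001, -0.016, -0.0175, 0, 0, 0, 1], [0.004, -0.014, -0.0155, 0, 0, 0, 1], [0.006, -0.0125, -0.014, 0, 0, 0, 1], [0.008, -0.0115, -0.0127, 0, 0, 0, 1]])

```text
time: 27.5
tool_pos: [0.5315, 0.1008, 0.0267]
tool_rot: [0.295, 0.67, 0.624, 0.275]
contact_force: [-0.6, 0.1, 1.1]
gripper_width: -0.0
```

```bash
python3 look.py w26
```

```text
tcp [-0.0367 -0.0351  0.0267] F [-0.59  0.08  1.09] 27.5 [ 0.13 -0.29  2.46 -0.77  0.21  0.9 ] lean 47.5
4377 [335.9  82.1] [284  45 125 194] [-0.0864  0.0365  0.08  ]
18323 [429.6 175.3] [371  77 117 202] [-0.029   0.0063  0.08  ]
```

View pics/w26.png

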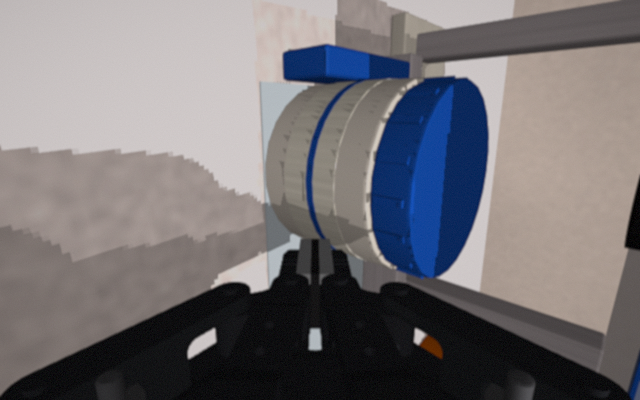

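Barely in contact. Now a few millimetres diagonally until the force rises.

Call:
step_arm(deltas=[[0.001, 0.0007, 0.0007, 0, 0, 0, 1], [0.002, 0.0013, 0.0015, 0, 0, 0, 1], [0.002, 0.0013, 0.0015, 0, 0, 0, 1]])

```text
time: 27.85
tool_pos: [0.5332, 0.1024, 0.0263]
tool_rot: [0.295, 0.67, 0.624, 0.274]
contact_force: [-0.2, 0.5, 0.5]
gripper_width: -0.0
```

Call:
step_arm(deltas=[[0.001, 0.0007, 0.0007, 0, 0, 0, 1], [0.001, 0.0007, 0.0007, 0, 0, 0, 1]])

```text
time: 28.05
tool_pos: [0.5341, 0.1032, 0.0262]
tool_rot: [0.295, 0.67, 0.624, 0.274]
contact_force: [-0.5, 0.6, -0.0]
gripper_width: 0.005
```

Call:
step_arm(deltas=[[0.001, 0.0007, 0.0007, 0, 0, 0, 1], [0.001, 0.0007, 0.0007, 0, 0, 0, 1]])

```text
time: 28.25
tool_pos: [0.5348, 0.1037, 0.0259]
tool_rot: [0.295, 0.67, 0.624, 0.273]
contact_force: [-3.4, -3.8, 1.5]
gripper_width: 0.003
```

```bash
python3 look.py w27
```

```text
tcp [-0.0336 -0.0321  0.0259] F [-3.15 -4.04  1.49] 28.25 [ 0.14 -0.27  2.45 -0.81  0.22  0.94] lean 47.4
4471 [334.6  87.5] [280  51 128 189] [-0.0847  0.0384  0.08  ]
18938 [427.8 184.1] [368  85 119 206] [-0.0288  0.0066  0.08  ]
```

Call:
step_arm(deltas=[[0.001, 0.0007, 0.0007, 0, 0, 0, 1], [0.002, 0.0013, 0.0015, 0, 0, 0, 1], [0.002, 0.0013, 0.0015, 0, 0, 0, 1]])

```text
time: 28.6
tool_pos: [0.5354, 0.1045, 0.0243]
tool_rot: [0.295, 0.671, 0.624, 0.271]
contact_force: [-12.0, -5.9, 7.0]
gripper_width: -0.004
```

```bash
python3 look.py w28
```

```text
tcp [-0.0331 -0.0312  0.0243] F [-11.54  -6.77   6.96] 28.6 [ 0.14 -0.26  2.44 -0.83  0.22  0.96] lean 47.2
4556 [336.6  88.7] [282  53 129 187] [-0.0849  0.0391  0.08  ]
19124 [430.6 186.5] [370  87 121 205] [-0.0291  0.0071  0.08  ]
```

View pics/w28.png

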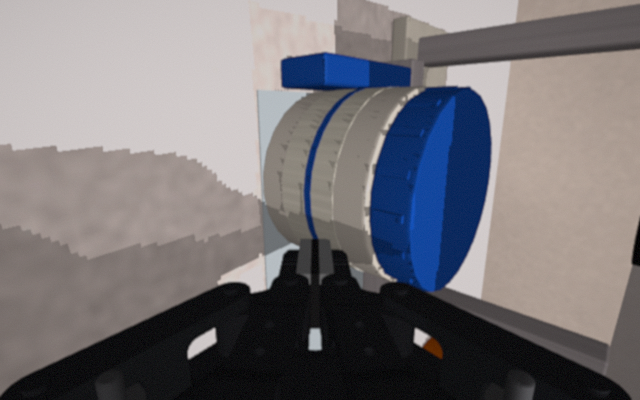

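Pressed with 12 N/7 N into the corner without further motion. I'll retreat now and set up for the lever.

Run:
```python
from h import *
for t in ([-.05,-.046,.026],[-.15,-.05,.04]): delta(s2w(t),toolN(47.4))
for t in ([-.15,0,.15],[-.13,.137,.15],[-.095,.137,.083]): delta(s2w(t),toolN(36))
```

```text
delta [-0.0149 -0.0102 -0.0135] [-0.0031  0.0055 -0.0007]  rows>= 1
delta [-0.0194 -0.0678 -0.0963] [-0.0031  0.0055 -0.0007]  rows>= 3
delta [ 0.0303  0.0129 -0.1713] [ 0.1959  0.0054 -0.0012]  rows>= 4
delta [ 0.1673  0.0264 -0.1574] [ 0.1959  0.0054 -0.0012]  rows>= 5
delta [ 0.1677  0.0009 -0.0862] [ 0.1959  0.0054 -0.0012]  rows>= 4
```

Call:
step_arm(deltas=[[-0.005, -0.004, -0.005, 0, 0, 0, 1], [-0.015, -0.011, -0.014, 0, 0, 0, 1], [-0.018, -0.035, -0.05, 0, 0, 0, 1], [-0.019, -0.068, -0.096, 0, 0, 0, 1], [0.0, -0.04, -0.13, 0.05, 0, 0, 1], [0.03, 0.0, -0.16, 0.12, 0, 0, 1], [0.03, 0.013, -0.171, 0.196, 0, 0, 1], [0.07, 0.02, -0.165, 0.196, 0, 0, 1], [0.11, 0.026, -0.157, 0.196, 0, 0, 1], [0.15, 0.026, -0.157, 0.196, 0, 0, 1], [0.167, 0.026, -0.157, 0.196, 0, 0, 1], [0.167, 0.026, -0.157, 0.196, 0, 0, 1], [0.167, 0.026, -0.157, 0.196, 0, 0, 1]])

```text
time: 29.95
tool_pos: [0.4511, 0.2796, 0.1512]
tool_rot: [0.228, 0.695, 0.648, 0.212]
contact_force: [0.1, 0.0, 0.4]
gripper_width: 0.003
```

```bash
python3 look.py w29;python3 jar.py j29
```

```text
tcp [-0.1295  0.1376  0.1512] F [0.09 0.02 0.38] 29.95 [ 0.62 -0.41  2.23 -0.51  0.88  0.94] lean 36.2
scene 89 [359.9 157.4] [336 138  50  40] [-0.056   0.0026  0.079 ]
side 200 [280.  239.1] [256 209  52  58] [ 0.0031 -0.0552  0.075 ]
side 384 [275.1 259. ] [260 244  27  27] [-0.0242  0.003   0.075 ]
side 190 [257.5 279.8] [244 270  26  21] [-0.0251  0.0761  0.075 ]
tcp [-0.1292  0.1366  0.1515] F [-0.33 -0.66 -0.3 ] 30.1
```

View pics/w29.png

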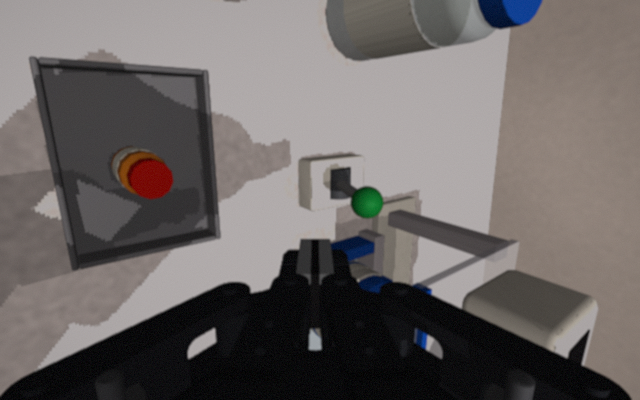

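View pics/j29_side.png

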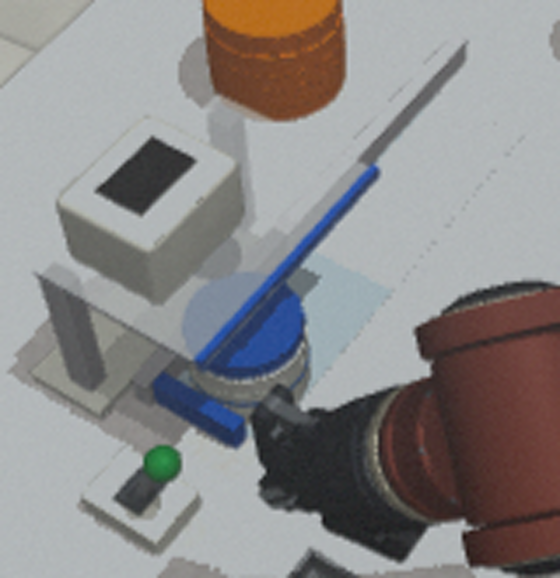

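View pics/j29_scene.png

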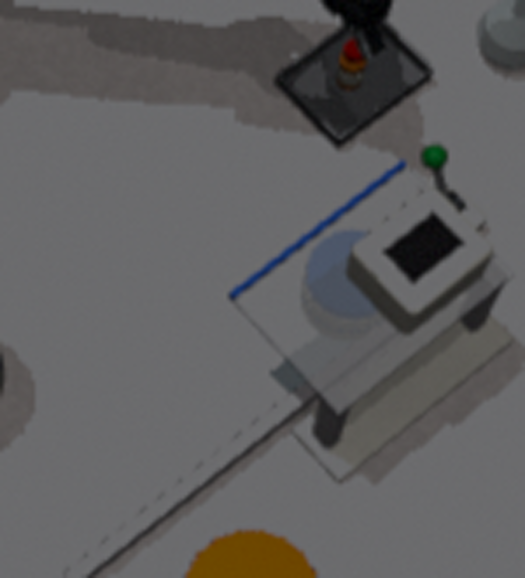

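Run:
```python
from h import *
c=cam("wrist");S=cam("scene");D=cam("side")
print(w2s(onz(c,367,202,.092)))
q,e=tri(c,(367,202),S,(434/3.5+270,156/3.4+90));print(w2s(q),e)
q,e=tri(c,(367,202),D,(162/3.5+200,463/3.4+160));print(w2s(q),e)
for t in ([-.095,.137,.083],[-.07,.137,.083],[.012,.137,.083]): delta(s2w(t),toolN(36))
```

```text
[-0.03215888  0.13052166  0.092     ]
[-0.03702127  0.13413588  0.09803525] 0.0034688319008418134
[-0.04382199  0.13593729  0.10309539] 0.0021530386340214715
delta [ 0.0005 -0.013   0.0754] [ 0.0049  0.0015 -0.002 ]  rows>= 2
delta [0.0005 0.0072 0.0902] [ 0.0049  0.0015 -0.002 ]  rows>= 2
delta [0.0007 0.0733 0.1387] [ 0.0049  0.0015 -0.002 ]  rows>= 4
```

Call:
step_arm(deltas=[[0.0, -0.006, 0.035, 0, 0, 0, 1], [0.0, -0.013, 0.075, 0, 0, 0, 1], [0.0, -0.013, 0.075, 0, 0, 0, 1], [0.0, -0.003, 0.083, 0, 0, 0, 1], [0.0, 0.007, 0.09, 0, 0, 0, 1], [0.0, 0.015, 0.096, 0, 0, 0, 1], [0.0, 0.023, 0.102, 0, 0, 0, 1], [0.0, 0.031, 0.108, 0, 0, 0, 1], [0.0, 0.039, 0.114, 0, 0, 0, 1], [0.0, 0.047, 0.12, 0, 0, 0, 1]])

```text
time: 31.1
tool_pos: [0.5608, 0.272, 0.0829]
tool_rot: [0.228, 0.695, 0.648, 0.212]
contact_force: [-1.0, -0.1, 1.5]
gripper_width: 0.0
```

```bash
python3 look.py w30;python3 jar.py j30
```

```text
tcp [-0.0195  0.1376  0.0829] F [-1.01 -0.17  1.45] 31.1 [ 0.48 -0.09  2.09 -0.54  0.65  0.9 ] lean 36.3
scene 93 [361.1 156.4] [336 137  50  41] [-0.0561  0.0081  0.079 ]
side 122 [289.9 227.9] [273 209  35  38] [ 0.0032 -0.1006  0.075 ]
tcp [-0.0198  0.1374  0.0825] F [-0.21 -0.3  -0.54] 31.25
```

View pics/w30.png

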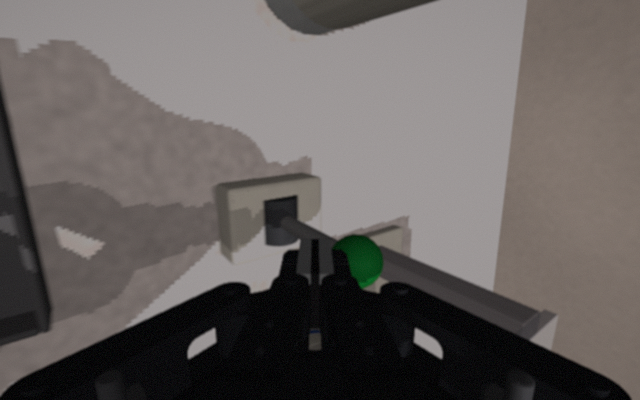

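View pics/j30_side.png

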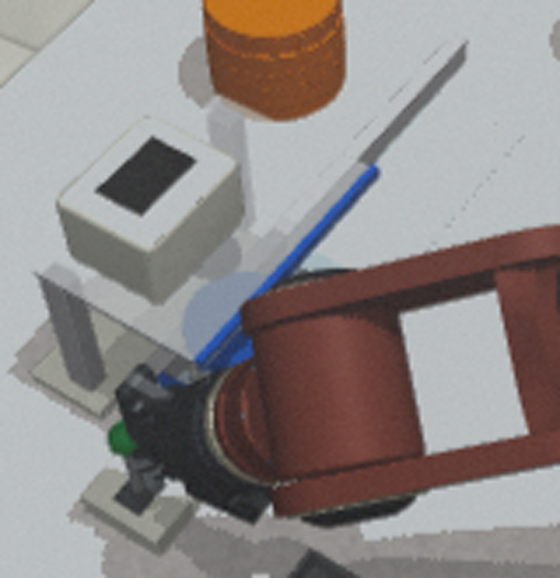

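Call:
step_arm(deltas=[[0, 0.004, 0.003, 0, 0, 0, 1], [0, 0.008, 0.006, 0, 0, 0, 1], [0, 0.012, 0.009, 0, 0, 0, 1], [0, 0.016, 0.012, 0, 0, 0, 1]])

```text
time: 31.65
tool_pos: [0.5802, 0.2705, 0.0825]
tool_rot: [0.228, 0.695, 0.648, 0.212]
contact_force: [-1.1, -0.8, 0.4]
gripper_width: 0.0
```

Call:
step_arm(deltas=[[0, 0.002, 0.0015, 0, 0, 0, 1], [0, 0.004, 0.003, 0, 0, 0, 1], [0, 0.006, 0.0045, 0, 0, 0, 1]])

```text
time: 31.95
tool_pos: [0.5873, 0.2699, 0.082]
tool_rot: [0.228, 0.695, 0.648, 0.212]
contact_force: [-1.1, 0.3, -0.1]
gripper_width: -0.001
```

```bash
python3 look.py w31;python3 jar.py j31
```

```text
tcp [0.0071 0.1375 0.082 ] F [-1.12  0.22 -0.08] 31.95 [ 0.45 -0.03  2.05 -0.52  0.63  0.87] lean 36.2
scene 93 [360.5 156.8] [336 137  50  41] [-0.0563  0.0056  0.079 ]
tcp [0.0072 0.1374 0.0822] F [ 0.05 -0.05  0.28] 32.1
```

View pics/j31_side.png

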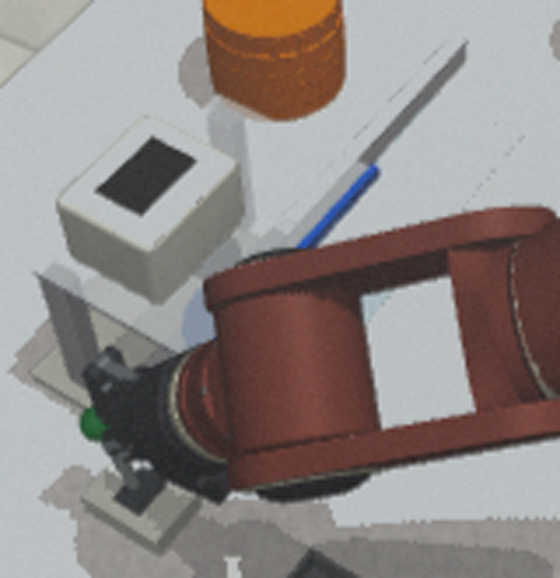

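View pics/w31.png

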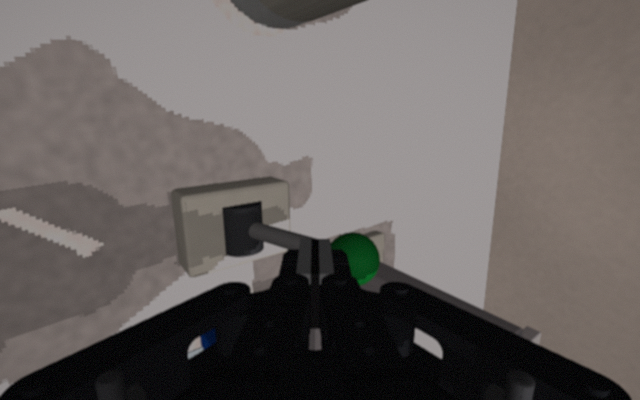

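Call:
step_arm(deltas=[[0, 0.002, 0.0015, 0, 0, 0, 1], [0, 0.004, 0.003, 0, 0, 0, 1], [0, 0.006, 0.0045, 0, 0, 0, 1]])

```text
time: 32.4
tool_pos: [0.5948, 0.2693, 0.082]
tool_rot: [0.228, 0.695, 0.648, 0.212]
contact_force: [-1.5, 0.4, -1.8]
gripper_width: 0.005
```

Call:
step_arm(deltas=[[0, 0.002, 0.0015, 0, 0, 0, 1], [0, 0.004, 0.003, 0, 0, 0, 1]])

```text
time: 32.6
tool_pos: [0.6001, 0.2691, 0.0823]
tool_rot: [0.228, 0.695, 0.648, 0.212]
contact_force: [-0.8, 0.3, 0.2]
gripper_width: 0.004
```

```bash
python3 look.py w32;python3 jar.py j32
```

```text
tcp [0.02   0.1375 0.0823] F [-0.83  0.2   0.19] 32.6 [ 0.44 -0.01  2.02 -0.51  0.62  0.85] lean 36.3
scene 94 [361.1 156.4] [336 138  50  40] [-0.0561  0.0081  0.079 ]
tcp [0.0201 0.1375 0.0826] F [-0.31 -0.1   0.32] 32.75
```

View pics/w32.png

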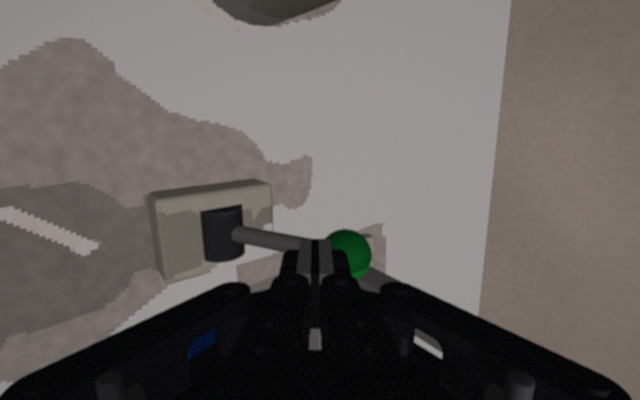

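Call:
step_arm(deltas=[[0, 0.002, 0.0015, 0, 0, 0, 1], [0, 0.004, 0.003, 0, 0, 0, 1]])

```text
time: 32.95
tool_pos: [0.6041, 0.2687, 0.0817]
tool_rot: [0.227, 0.696, 0.648, 0.211]
contact_force: [-14.7, 2.5, 7.2]
gripper_width: -0.001
```

Call:
step_arm(deltas=[[0, 0.002, 0.0015, 0, 0, 0, 1], [0, 0.004, 0.003, 0, 0, 0, 1]])

```text
time: 33.15
tool_pos: [0.606, 0.2687, 0.0808]
tool_rot: [0.226, 0.697, 0.648, 0.209]
contact_force: [-45.5, 2.7, 26.6]
gripper_width: -0.0
```

The lever is at its end stop. Backing off at once.

Call:
step_arm(deltas=[[0, -0.008, -0.006, 0, 0, 0, 1], [0, -0.03, -0.022, 0, 0, 0, 1], [0, -0.06, -0.05, 0, 0, 0, 1], [0, -0.08, -0.09, 0, 0, 0, 1], [0, -0.07, -0.14, 0, 0, 0, 1], [0, -0.06, -0.19, 0, 0, 0, 1], [0, -0.06, -0.24, 0, 0, 0, 1], [-0.02, -0.06, -0.28, 0, 0, 0, 1], [-0.02, -0.06, -0.28, 0, 0, 0, 1], [-0.02, -0.06, -0.28, 0, 0, 0, 1]])

```text
time: 34.15
tool_pos: [0.3951, 0.264, 0.2748]
tool_rot: [0.228, 0.695, 0.647, 0.215]
contact_force: [-0.6, 0.3, -0.5]
gripper_width: 0.003
```

```bash
python3 look.py w33;python3 jar.py j33
```

```text
tcp [-0.1842  0.1182  0.2748] F [-0.61  0.27 -0.54] 34.15 [ 0.68 -0.68  2.19 -0.45  1.17  0.83] lean 36.5
1661 [410.4  16.2] [384   0  53  38] [0.1205 0.3073 0.08  ]
scene 90 [360.2 157.2] [336 138  50  40] [-0.0559  0.0039  0.079 ]
side 199 [280. 239.] [256 209  52  58] [ 0.0033 -0.0554  0.075 ]
side 376 [275.2 258.8] [261 244  26  27] [-0.0241  0.0023  0.075 ]
side 166 [257.2 279.3] [244 270  26  20] [-0.0235  0.0753  0.075 ]
tcp [-0.1844  0.1173  0.27  ] F [-0.32  0.39  0.  ] 34.3
```

View pics/j33_side.png

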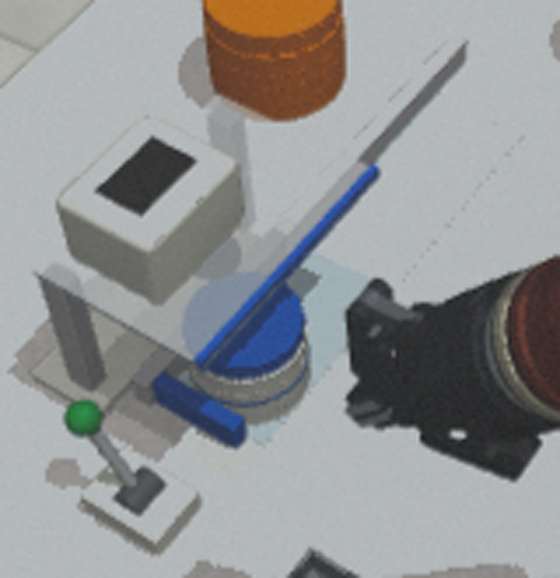

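View pics/j33_scene.png

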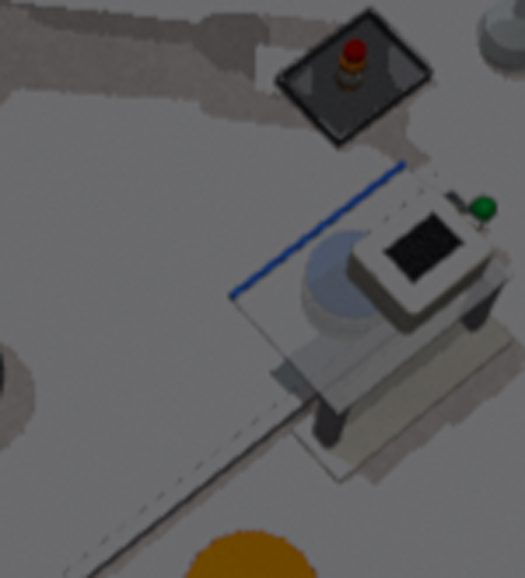

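View pics/w33.png

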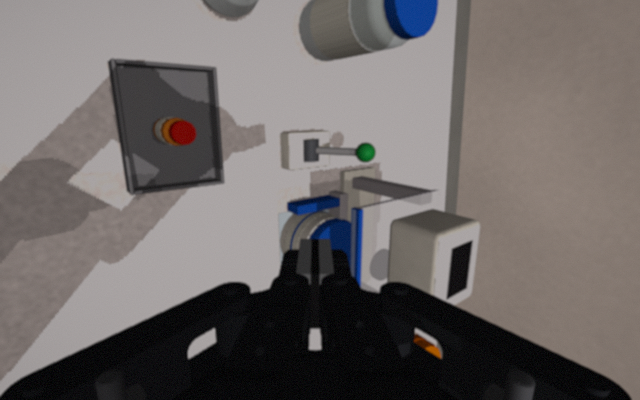

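Run:
```python
from h import *
c=cam("wrist");S=cam("scene");D=cam("side")
q,e=tri(c,(366.5,152.5),D,(83/3.5+200,417/3.4+160));print("ball",w2s(q),e)
q,e=tri(S,(484/3.5+270,207/3.4+90),D,(83/3.5+200,417/3.4+160));print("ball",w2s(q),e, "lever angle",np.arctan2(w2s(q)[0]+.005,q[2]-.022)+.5)
print("seat via side",w2s(onz(D,272.8,270.8,0)),"jar lid side",w2s(onz(D,243/3.5+200,325/3.4+160,.08)))
delta(s2w([-.14,.02,.12]),toolN(36))
```

```text
ball [0.0339414  0.1309859  0.08489673] 0.0011696286772100962
ball [0.03166657 0.13590477 0.09211941] 0.005079962509812174 lever angle 0.9818119447926272
seat via side [-0.00667539 -0.00163852  0.        ] jar lid side [-0.00816672  0.00508542  0.08      ]
delta [-0.0969 -0.0525  0.1477] [0.0018 0.0031 0.0002]  rows>= 4
```

Lever ball is at x ≈ 32–34 mm (33 expected when fully over). One closer look at the jar's corner before handing in.

Call:
step_arm(deltas=[[-0.04, -0.02, 0.0, 0, 0, 0, 1], [-0.08, -0.04, 0.03, 0, 0, 0, 1], [-0.097, -0.052, 0.075, 0, 0, 0, 1], [-0.097, -0.052, 0.115, 0, 0, 0, 1], [-0.097, -0.052, 0.14, 0, 0, 0, 1], [-0.097, -0.052, 0.14, 0, 0, 0, 1], [-0.097, -0.052, 0.14, 0, 0, 0, 1]])

```text
time: 35.0
tool_pos: [0.4282, 0.1634, 0.1268]
tool_rot: [0.227, 0.696, 0.648, 0.21]
contact_force: [0.6, 0.0, 1.0]
gripper_width: -0.005
```

```bash
python3 look.py w34
python3 - <<'E'
import cv2
a=cv2.imread("pics/w34.png")[0:260,220:520]; cv2.imwrite("pics/w34c.png",cv2.resize(a,None,fx=2.6,fy=2.3,interpolation=cv2.INTER_CUBIC))
E
```

```text
tcp [-0.1442  0.02    0.1268] F [0.62 0.06 1.01] 35.0 [ 0.36 -0.73  2.46 -0.34  0.85  0.58] lean 36.0
2494 [483.9 210.8] [464 114  40 203] [ 0.1193 -0.0203  0.08  ]
5958 [406.4 210.2] [368 161  77 100] [-0.0133  0.004   0.08  ]
```

View pics/w34c.png

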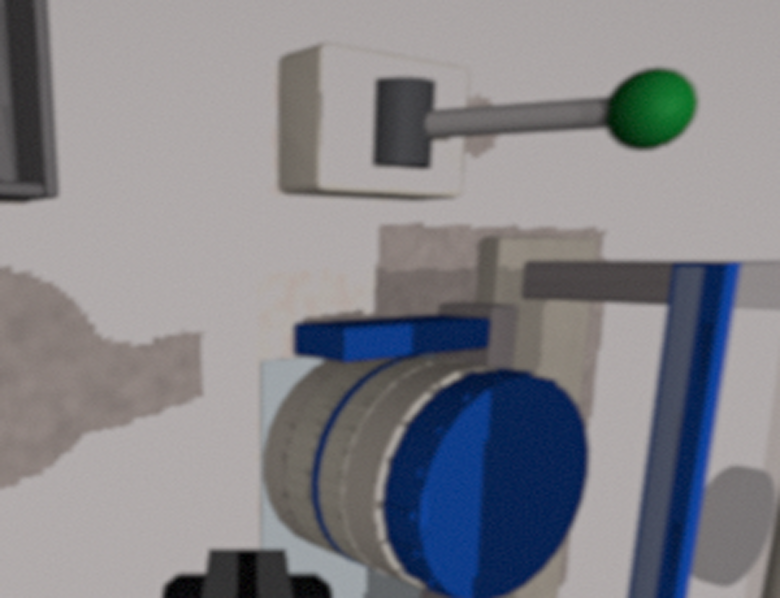

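Run:
```python
from h import *
c=cam("wrist"); im=cv2.imread("pics/w34.png")
def show(pts,col,closed=True):
    q=proj(c,np.array([s2w(x) for x in pts])); cv2.polylines(big,[np.int32((q-[220,0])*[2.6,2.3]*16+[16*1,16*1])],closed,col,1,cv2.LINE_AA,4)
big=cv2.resize(im[0:260,220:520],None,fx=2.6,fy=2.3,interpolation=cv2.INTER_CUBIC)
t=np.linspace(0,2*np.pi,60)
show([[.0445*np.cos(a),.0445*np.sin(a),.08] for a in t],(0,255,255))
show([[.046*np.cos(a),.046*np.sin(a),0] for a in t],(0,255,0))
show([[-.032,.046,.03],[.046,.046,.03]],(0,0,255),False)
show([[.046,.065,.03],[.046,-.3,.03]],(255,0,255),False)
show([[-.038,-.125,.145],[-.038,.085,.145]],(0,165,255),False)
cv2.imwrite("pics/w34o.png",big)
```

```text
(no output)
```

View pics/w34o.png

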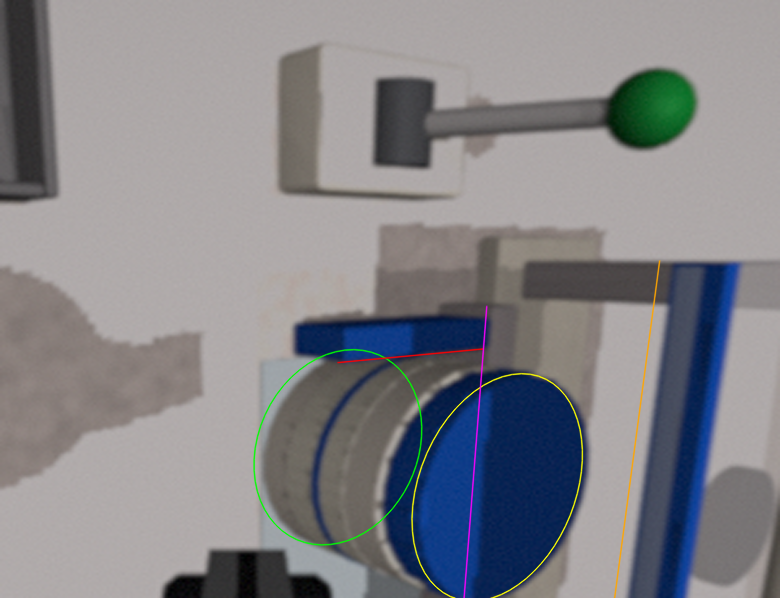

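Overlay check: the jar lies within about 2 mm of the predicted home outline. The fixed canopy edge shows the same small shift, so that is frame error rather than a gap. The jar touches the stop, the lever is fully over, and the vial stands in the tray.

Run:
```python
from plant import manip
print(manip.state()['time'],manip.job_done())
```

```text
the job is handed in; nothing more can be done
35.05 None
```

All three steps are done in the order asked, and I handed the job in at about 35 s with the robot touching nothing.

- **Vial:** I gripped it, set it on the tray floor and let go. Later pictures show it upright near the middle of the tray.
- **Jar:** I slid it along the fence, leaning the tool 44–47° back under the canopy, until the force rose to 17 N at the stop. A diagonal press of 12 N and 7 N then gave under 1 mm of movement.
- **Lever:** I pushed it until it hit its end stop. The ball is at x ≈ 32–34 mm, about 0.98 rad, against 33 mm expected when fully over.

Things that went less well, or that I could not fully confirm:

- **Early jar pushes:** The first few, well short of the canopy, rubbed the jar with up to 22 N because my line was off and a finger knuckle probably touched the lid. I backed off and re-aimed, and the jar stayed upright.
- **Lever force:** My last step at the lever's stop peaked at about 53 N, applied through the fingertips, before I backed off.
- **Camera positions:** The fixed cameras disagreed with each other by up to 10 mm in places, so I relied mainly on the wrist camera and the forces.
- **Jar against the fence:** The final overlay put the jar 2–3 mm from my estimated home, in the same direction as the fixed canopy edge, so I put it down to frame error. The fence contact itself was hidden from view, so I inferred it from the press forces. No gap showed at the stop.

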